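Build up a cutting die on the sloped register stand

TASK

Build up the cutting die on the sloped register stand: thread the bare metal packing plate over both pins and push it down flat on the seat, then thread the plywood die board, blade upward, over the same pins until it lies flat on the packing plate. Let go of both, and leave the oil can, hammer and oval die where they are.

Things in the scene. Friction and masses are not known exactly. Their poses are not given: they have to be found in the camera images.
- pins: Sloped seat of the fixed green stand: top of a rib 34 mm wide (x), 200 mm long (y), clear on both long sides to 35 mm below the seat. Origin: middle of the seat face, 125 mm above the table. z: square to the seat, along the pins, leaning 30 degrees from vertical to the left as the robot sees it; y: level, through both pins, away from the robot; x: up the slope. Steel pins stand at y = +70 and -70 mm.
- pin_tip_far (a point): Centre of the tip of the pin at seat y = +70 mm. Both pins: 12 mm diameter, 38 mm tall from the seat, straight for 26 mm, then tapering to 5 mm diameter at the tip.
- pin_tip_near (a point): Centre of the tip of the pin at seat y = -70 mm.
- stand: The fixed stand under the seat: green base plate 150 x 200 x 14 mm on the table. Origin on the table straight below the seat's middle; z up, y along the seat. Place and yaw vary.
- packing_plate: Loose bare aluminium plate, 190 x 48 x 10 mm (x, y, z), about 0.25 kg. Origin: middle of its underside; x along its length, z up. Two 15 mm through holes at x = +70 and -70 mm on its centre line; a half turn makes no difference. Starts flat and centred within 6 mm on bearer_a, long edges overhanging. Goes on first.
- die_board: Loose plywood board, 190 x 64 x 12 mm, about 0.2 kg, with a dark steel blade loop (84 x 40 mm, 14 mm high) standing on its top between its holes. Origin: middle of its underside; x along its length, z up (blade side). Two 15 mm through holes at x = +70 and -70 mm; a half turn makes no difference. Starts flat, centred within 6 mm, on bearer_b. Goes on second.
- bearer_a: Fixed wooden block 110 x 32 x 25 mm high (x, y, z), left or right of the stand, along under the packing plate. Origin: middle of its underside, on the table.
- bearer_b: Fixed wooden block of the same size on the other side, along under the die board. Origin: middle of its underside, on the table.
- oil_can: Bystander: small steel can, 56 mm diameter, 90 mm tall, standing beyond the stand. Origin: centre of its base, z up.
- hammer: Bystander: wooden-handled hammer lying on the table beyond the work, to the left. Origin near its middle, on the table; x along its handle.
- oval_die: Bystander: loose oval strip-steel cutting die, 140 x 70 x 32 mm tall, lying beyond the work, to the right. Origin: its middle, on the table.

How it is judged:
By the outcome, as a careful person would: the job done as asked, in the order asked, and still so for the second after the job is handed in, with the robot touching nothing.
It also fails if it takes over 69 s, if anything falls off the work surface, if the arm or the gripper's body presses on something with over 40 N, if the wrist force passes 120 N, or if a joint passes its speed limit or range.

ROBOT

A 7-joint arm with a two-finger parallel gripper is mounted at the origin on the work surface. World frame = base frame: x ahead of the robot, y to its left, z up, the work surface at z = 0. Lengths are in m, angles in rad, forces in N, time in s.
With the tool pointing down it reaches from about 0.4 to 0.75 m from the base axis. Payload 19.5 kg.
Tool frame: the origin (TCP) lies at the very end of the fingers, on their centre line; the grasp point (between the pads) lies grip_depth behind it (grip_depth is the distance from the TCP to the grasp point, in m); z points along the fingers, y is the direction in which the jaws open and shut (so a half turn about z gives the same grasp; the last joint's range is limited). The gripper opens to 85 mm and grips with 20 to 120 N. Pads are 22 mm wide; open, the fingers measure 114 mm over their backs; the gripper's body (76 mm by 85 mm) begins 54 mm behind the grasp point. The pads swing forward as they close: fully open they stand 13 mm farther back than shut.
Start: joints at [-1.188, 0.707, -0.028, 1.485, 0.022, 0.951, -0.075], TCP at [0.237, 0.524, 0.231] pointing down, gripper open.
Joint ranges: [-2.71, 2.71], [-0.32, 2.16], [-1.57, 1.52], [0, 2.45], [-1.46, 4.6], [0, 2.02], [-2.83, 2.83]. Speed limits (rad/s): [1.89, 1.89, 2.57, 2.57, 3.01, 3.01, 3.01].

INTERFACE

Orientations are given as a rotation vector (axis times angle).
In Python, from bench import read_state, camera, get_calibration, close_job, grip_depth gives the robot as it stands.
- The arm moves only by the tool servo_tool, never from a script. Its argument "commands" is a list that holds one entry, the list of rows, each a list of 7 numbers: the turn, a rotation vector about the tool's x, y, z in rad, then the shift along the tool's x, y, z in mm, then the opening, from 0 (shut) to 1 (fully open). A call has 1 to 20 rows; each row shifts and turns the pose as measured when the row begins, along the tool's axes as they then stand; what a row does not reach is not made up. A row lasts 1/12 s, in which the tool goes at most 41.7 mm and 7.16 degrees, less where a joint would pass 70% of its speed; a pose out of reach is approached as far as the arm can. A call is refused whole if a number of a shift passes 41.7 or a number of a turn 0.125, either way. A call with a gripper value outside its range is refused whole. The fingers move at their own pace and stop on an object; "squeeze" is the grip in N (left out, the last holds). Time passes only in rows, so rows that do not move let the fingers close. It gives the time, the measured TCP pose, the force and the opening at its end, in the units of the state.
- read_state(): the state, without advancing time (a new reading comes with each control period).
- camera(name): name is "side" or "top" or "wrist"; returns the picture (384x512x3 uint8, red, green, blue); there is no depth.
- get_calibration(name): a dict with "fx", "fy", "cx", "cy" (pixels), "rvec" (rotation vector, rad) and "tvec" (3), from world to camera coordinates, as OpenCV has them. Camera axes: x right, y down, z forward; pixel columns grow to the right and rows downward; lengths in m; the calibration is good to about 2 mm. The wrist camera is an equidistant fisheye: a pixel r from the principal point sees the ray r / f radians off the axis. A picture is of the moment at which its call begins: read the wrist's pose just before it. get_calibration takes no time and is no camera call; for the wrist camera it gives the pose at the moment of the call.
- close_job(): hands the job in, once; it reports no verdict.
The state is a dict: "time_s": time; "joints": joint angles; "qd": joint speeds; "joint_efforts": joint torques, N m; "tcp_pos": TCP position; "tool_rot": TCP orientation; "ft_force": force on the tool from outside, world axes, zero at the start; "ft_torque": the same for the moment, N m; "width": finger opening in m.
Only numpy, scipy, OpenCV 4.12 (cv2) and the standard library are available. Lean on these libraries where they do the work, as an engineer would, in place of code of your own. Each camera call takes 0.05 s, during which the arm holds its last target. There are 200 camera calls.

## Working session

There is one attempt and no reset: what is moved stays moved. The work goes in short steps, Python scripts to look and compute and a tool call to move; the robot and the scene stay as the last step left them, time stands still between calls to the robot, and variables do not carry over. Pictures are saved under pics/ and viewed, about 8 in all and at most 12, crops included, and the job is handed in when it is done.

Besides the shell and the picture viewer there is one more tool, called after ">>>" as name([rows], argument=value, ...), one row to a line, values as JSON. servo_tool: Moves the arm, as the interface text tells. Its arguments: {"type":"object","properties":{"commands":{"type":"array"},"squeeze":{"type":"number"}},"required":["commands"]}

```bash
ls; mkdir -p pics
python3 - <<'E'
from bench import *
import cv2,numpy as np
s=read_state();print(s,grip_depth)
for n in("side","top"):
    im=camera(n);cv2.imwrite(f"pics/{n}0.png",im[:,:,::-1]);c=get_calibration(n);print(n,c)
    R=cv2.Rodrigues(np.array(c["rvec"]))[0];print(-R.T@np.array(c["tvec"]))
a=[cv2.resize(cv2.imread(f"pics/{n}0.png"),(800,600),interpolation=cv2.INTER_CUBIC) for n in("side","top")]
for n,i in zip(("side","top"),a):cv2.imwrite(f"pics/{n}0b.png",i)
E
```

```text
pics
{'time_s': 0.0, 'joints': array([-1.18771966,  0.70709017, -0.02761827,  1.48499609,  0.02199926,
        0.95091237, -0.07551288]), 'qd': array([-3.19402104e-04,  3.46791053e-04,  1.55078643e-03, -2.37667084e-03,
       -9.60389578e-05,  2.34499320e-05,  4.31906533e-04]), 'joint_efforts': array([ 1.90468603e-05, -8.83225679e+01,  1.23458259e+00, -2.36162692e+01,
        1.69967621e-02,  6.70751760e-03,  8.00657119e-06]), 'tcp_pos': array([0.23685775, 0.52365633, 0.23083551]), 'tool_rot': array([-6.62209462e-01, -3.07080326e+00,  1.70502274e-03]), 'ft_force': array([-0.39369405, -0.28305468, -0.48800291]), 'ft_torque': array([-0.07057384,  0.01607619,  0.02894729]), 'width': 0.08549472340270656} 0.0187
side {'fx': 373.4411208147346, 'fy': 373.4411208147346, 'cx': 256.085997236944, 'cy': 192.04509821497504, 'rvec': array([ 2.15203267, -0.64799025,  0.32694144]), 'tvec': array([-0.51775135,  0.32434101,  0.70083913])}
[ 0.22918858 -0.582011    0.68787704]
top {'fx': 395.0740383718637, 'fy': 395.0740383718637, 'cx': 256.01042017340063, 'cy': 191.30937941812073, 'rvec': array([ 2.17160564, -2.14160481,  0.12182996]), 'tvec': array([-0.01463694,  0.6395799 ,  1.01181294])}
[ 0.5145882  -0.01358398  1.08076666]
```

View pics/side0b.png

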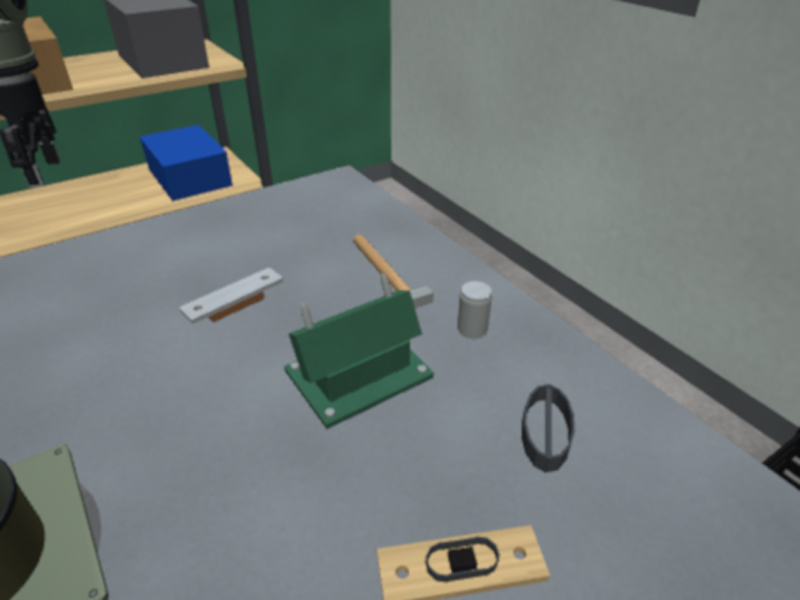

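View pics/top0b.png

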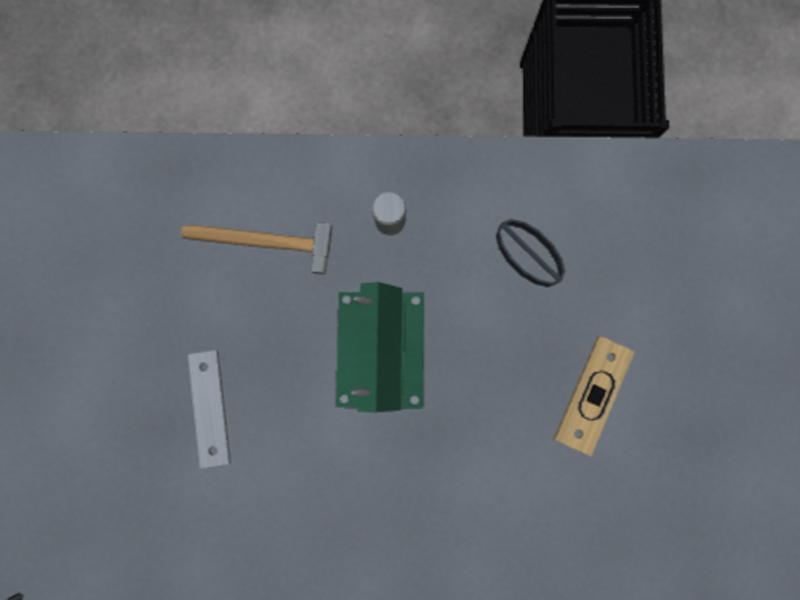

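The side view shows the plate at (230,293), the pin tips at (384,277) and (306,307), and the board at (460,560). In the top view the plate is at (208,409), the pin tips at (355,299) and (352,393), and the board at (595,396). I'll refine these with enlarged crops.

Run:
```python
import cv2,numpy as np
t=cv2.imread("pics/top0.png");s=cv2.imread("pics/side0.png")
def crop(im,x,y,w,h,k):
    return cv2.resize(im[y:y+h,x:x+w],None,fx=k,fy=k,interpolation=cv2.INTER_CUBIC)
out=np.zeros((600,800,3),np.uint8)
def put(a,x,y): out[y:y+a.shape[0],x:x+a.shape[1]]=a[:600-y,:800-x]
put(crop(t,96,218,76,86,3.5),0,0);put(crop(t,206,178,76,86,3.5),267,0);put(crop(t,343,211,76,86,3.5),534,0)
put(crop(s,110,168,116,44,3.5),0,302);put(crop(s,238,334,116,50,3),0,457)
put(crop(s,178,172,104,104,2.8),420,302)
cv2.imwrite("pics/m1.png",out)
def holes(im,box,mask,n):
    x,y,w,h=box;m=(mask(im[y:y+h,x:x+w].astype(int))).astype(np.uint8)*255
    cs,hi=cv2.findContours(m,cv2.RETR_CCOMP,cv2.CHAIN_APPROX_NONE)
    b=max(range(len(cs)),key=lambda i:cv2.contourArea(cs[i]))
    r=cv2.minAreaRect(cs[b]);print(n,"rect",np.round(np.array(cv2.boxPoints(r))+[x,y],1).tolist())
    g=cv2.cvtColor(im,cv2.COLOR_BGR2GRAY)
    for i,c in enumerate(cs):
        if hi[0][i][3]==b:
            mm=cv2.moments(c);
            if mm["m00"]>1: print("  hole",round(mm["m10"]/mm["m00"]+x,2),round(mm["m01"]/mm["m00"]+y,2),mm["m00"])
al=lambda p:p.min(2)>130
wd=lambda p:(p[...,2]-p[...,0])>35
holes(t,(110,215,50,95),al,"plate top");holes(t,(343,205,76,100),wd,"board top")
holes(s,(110,165,80,50),al,"plate side");holes(s,(236,330,120,54),wd,"board side")
```

```text
plate top rect [[119.7, 226.3], [137.1, 224.3], [145.4, 296.8], [128.0, 298.8]]
  hole 135.6 288.08 42.5
  hole 129.5 234.5 41.0
board top rect [[354.2, 281.4], [382.4, 214.2], [405.9, 224.1], [377.6, 291.3]]
  hole 369.78 277.14 30.5
  hole 381.6 252.57 372.0
  hole 390.11 228.11 29.5
plate side rect [[113.3, 195.5], [175.9, 167.0], [180.8, 177.7], [118.2, 206.2]]
  hole 126.0 196.5 13.0
  hole 169.0 177.0 6.0
board side rect [[240.2, 351.0], [346.0, 334.7], [351.8, 372.0], [246.0, 388.2]]
  hole 257.0 367.0 40.0
  hole 332.03 354.79 37.0
  hole 295.38 357.39 1123.5
```

View pics/m1.png

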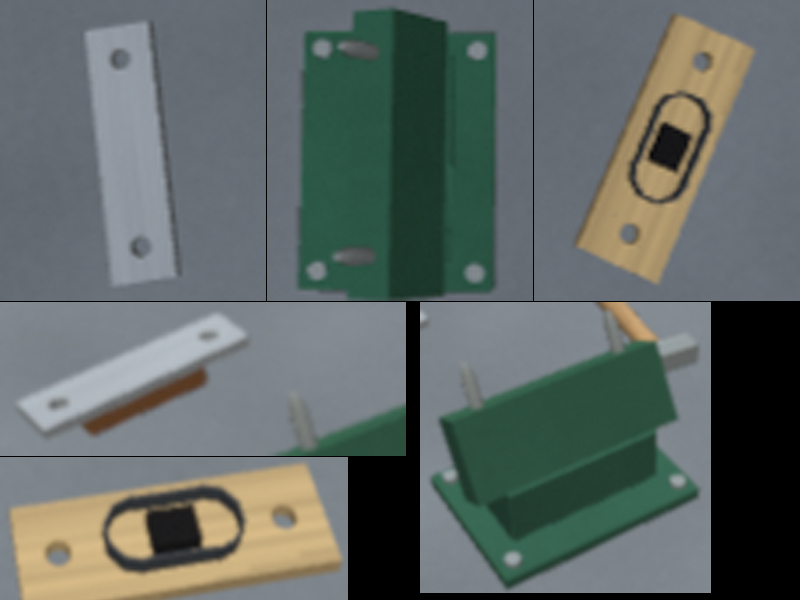

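```bash
cat > h.py <<'E'
import numpy as np,cv2
from scipy.spatial.transform import Rotation as Ro
from scipy.optimize import least_squares
from bench import *
C={n:get_calibration(n) for n in("top","side")}
def proj(n,P):
    c=C[n];K=np.array([[c["fx"],0,c["cx"]],[0,c["fy"],c["cy"]],[0,0,1]])
    return cv2.projectPoints(np.array(P,float).reshape(-1,1,3),np.array(c["rvec"]),np.array(c["tvec"]),K,None)[0].reshape(-1,2)
def seatR(yaw): # seat axes: y away, x up slope (right), z leaning left
    y=np.array([np.cos(yaw),np.sin(yaw),0]);l=np.array([-np.sin(yaw),np.cos(yaw),0]);z=np.cos(np.pi/6)*np.array([0,0,1])+.5*l
    return np.stack([np.cross(y,z),y,z],1)
E
cat > fit.py <<'E'
from h import *
tip=[[0,.07,.038],[0,-.07,.038]]
obs={"top":[(tip[0],226.3,191.4,2),(tip[1],224.6,251.4,2),([.017,.1,0],241.4,180.9,1),([.017,-.1,0],240.9,263.4,1),([-.017,.1,0],231.1,181.7,1),([-.017,-.1,0],228.9,263.1,1)],
"side":[(tip[0],245.5,176.3,2),(tip[1],194.8,194.6,2),([.017,-.1,0],186.2,213.4,1),([.017,.1,0],263.7,186.4,1)]}
def f(p,full=False):
    r=[]
    R=seatR(p[3])
    for n,o in obs.items():
        P=np.array([q[0] for q in o])@R.T+p[:3];d=proj(n,P)-np.array([q[1:3] for q in o])
        if full: print(n,np.round(d,1).tolist())
        r.append((d*np.array([q[3] for q in o])[:,None]).ravel())
    return np.concatenate(r)
s=least_squares(f,[.55,.02,.125,0],loss="soft_l1");print("seat",s.x);f(s.x,True)
base=np.array([[sx*.075,sy*.1,.014] for sx,sy in((-1,1),(1,1),(1,-1),(-1,-1))])
Rz=Ro.from_euler("z",s.x[3]-np.pi/2).as_matrix()
print("base pred",np.round(proj("top",base@Rz.T+[s.x[0],s.x[1],0]),1).tolist())
for n,z,t,sd in(("plate",.035,[(129.5,234.5),(135.6,288.08)],[(169.2,177.2),(126.3,196.7)]),("board",.037,[(390.11,228.11),(369.78,277.14)],[(332.03,354.79),(257,367)])):
    g=lambda p:np.concatenate([(proj("top",p.reshape(2,3))-t).ravel(),(proj("side",p.reshape(2,3))-sd).ravel()])
    p=least_squares(g,[.5,0,.03,.4,0,.03]).x.reshape(2,3)
    print(n,"tri holes",np.round(p,4).tolist(),"len",np.linalg.norm(p[0]-p[1]),"res",np.round(g(p.ravel()),1).tolist())
    # fixed-length model with z
    def m(q): 
        u=np.array([np.cos(q[3]),np.sin(q[3]),0])*.07;return np.array([q[:3]+u,q[:3]-u])
    for w in("both","top"):
        gg=lambda q:np.concatenate([(proj("top",m(q))-t).ravel()]+([(proj("side",m(q))-sd).ravel()] if w=="both" else [[(q[2]-z)*1e3]]))
        q=least_squares(gg,[.45,0,.03,0]);print(n,w,np.round(q.x,4),np.round(q.fun,2).tolist())
E
python3 fit.py
```

```text
seat [ 0.55529477  0.04331247  0.12315507 -0.01046599]
top [[0.8, -0.4], [0.5, -0.5], [0.8, -0.7], [-1.2, 0.4], [-0.6, -0.7], [-1.0, -0.1]]
side [[-1.8, -0.4], [-2.8, 0.1], [1.2, 2.0], [-2.4, 0.4]]
base pred [[211.0, 185.8], [266.1, 187.1], [264.4, 261.6], [208.2, 260.2]]
plate tri holes [[0.5223, 0.3255, 0.0355], [0.3843, 0.3024, 0.0358]] len 0.1399284835388723 res [0.2, -0.5, 0.2, -0.4, -0.6, 0.0, -0.5, -0.0]
plate both [0.4533 0.314  0.0356 0.1643] [0.23, -0.54, 0.16, -0.43, -0.63, -0.02, -0.52, 0.03]
plate top [0.452  0.3146 0.035  0.1661] [-0.01, -0.04, 0.01, 0.04, -0.0]
board tri holes [[0.5483, -0.3611, 0.0333], [0.4205, -0.3046, 0.0344]] len 0.1397700859714503 res [0.2, -0.3, 0.1, -0.3, -0.3, 0.0, -0.2, 0.0]
board both [ 0.4844 -0.3328  0.0337 -0.4185] [0.33, -0.35, -0.0, -0.26, -0.17, -0.05, -0.3, 0.13]
board top [ 0.4837 -0.3314  0.037  -0.4137] [0.08, -0.19, -0.08, 0.18, -0.01]
```

```bash
cat >> h.py <<'E'
SEAT=np.array([.5553,.0433,.125]);YAW=-.0105
def toolR(y,z):
    z=np.array(z)/np.linalg.norm(z);y=np.array(y)-z*np.dot(y,z);y/=np.linalg.norm(y);return np.stack([np.cross(y,z),y,z],1)
def seat_tool(): S=seatR(YAW);return toolR(-S[:,0],-S[:,2])
def plan(pos,R,op,step=36,ang=.11,nmin=1):
    """rows from the present pose to pos,R (straight line, slerp)"""
    s=read_state();p=s["tcp_pos"];R0=Ro.from_rotvec(s["tool_rot"]);d=np.array(pos)-p;w=(R0.inv()*Ro.from_matrix(R)).as_rotvec()
    n=max(nmin,int(np.ceil(max(np.linalg.norm(d)*1e3/step,np.linalg.norm(w)/ang))));rows=[]
    for i in range(n):
        Ri=(R0*Ro.from_rotvec(w*i/n))
        rows.append([round(x,3) for x in w/n]+[round(x,1) for x in Ri.inv().apply(d/n)*1e3]+[op])
    print("dist",np.round(d*1e3,1),"turn",np.round(w,3),"n",n);print(str(rows).replace(" ",""))
def st():
    s=read_state();print(round(s["time_s"],2),s["tcp_pos"].round(4),s["tool_rot"].round(3),"F",s["ft_force"].round(1),"w",round(s["width"],4),"q",s["joints"].round(2));return s
E
python3 - <<'E'
from h import *
c=get_calibration("wrist");print(c)
s=read_state();R=Ro.from_rotvec(s["tool_rot"]).as_matrix();Rc=cv2.Rodrigues(np.array(c["rvec"]))[0]
o=-Rc.T@np.array(c["tvec"]);print("cam in tool",R.T@(o-s["tcp_pos"]),"\n",R.T@Rc.T)
S=seatR(YAW);plan(SEAT+S[:,2]*.17,seat_tool(),1)
E
```

```text
{'fx': 297.3186396354542, 'fy': 297.3186396354542, 'cx': 259.3465950177102, 'cy': 190.59536556346785, 'rvec': array([-2.42200982, -1.56375144, -0.23319998]), 'tvec': array([-0.57541834, -0.03730359,  0.37887944])}
cam in tool [ 0.07544106  0.00062151 -0.1421374 ] 
 [[ 5.61100306e-04 -9.56325370e-01 -2.92303732e-01]
 [ 9.99999661e-01  3.60553984e-04  7.39960426e-04]
 [-6.02251653e-04 -2.92304048e-01  9.56325248e-01]]
dist [ 319.3 -395.4   41.4] turn [ 0.515 -0.109 -0.405] n 15
[[np.float64(0.034),np.float64(-0.007),np.float64(-0.027),np.float64(-30.3),np.float64(-15.2),np.float64(-2.7),1],[np.float64(0.034),np.float64(-0.007),np.float64(-0.027),np.float64(-29.9),np.float64(-16.1),np.float64(-2.0),1],[np.float64(0.034),np.float64(-0.007),np.float64(-0.027),np.float64(-29.4),np.float64(-17.0),np.float64(-1.2),1],[np.float64(0.034),np.float64(-0.007),np.float64(-0.027),np.float64(-29.0),np.float64(-17.8),np.float64(-0.4),1],[np.float64(0.034),np.float64(-0.007),np.float64(-0.027),np.float64(-28.5),np.float64(-18.6),np.float64(0.4),1],[np.float64(0.034),np.float64(-0.007),np.float64(-0.02
[... 366 characters left out ...]
4(-21.2),np.float64(4.0),1],[np.float64(0.034),np.float64(-0.007),np.float64(-0.027),np.float64(-25.6),np.float64(-21.8),np.float64(4.9),1],[np.float64(0.034),np.float64(-0.007),np.float64(-0.027),np.float64(-25.0),np.float64(-22.3),np.float64(5.8),1],[np.float64(0.034),np.float64(-0.007),np.float64(-0.027),np.float64(-24.3),np.float64(-22.7),np.float64(6.8),1],[np.float64(0.034),np.float64(-0.007),np.float64(-0.027),np.float64(-23.7),np.float64(-23.1),np.float64(7.8),1],[np.float64(0.034),np.float64(-0.007),np.float64(-0.027),np.float64(-23.0),np.float64(-23.5),np.float64(8.7),1],[np.float64(0.034),np.float64(-0.007),np.float64(-0.027),np.float64(-22.3),np.float64(-23.8),np.float64(9.7),1]]
```

>>> servo_tool([
  [[0.034,-0.007,-0.027,-30,-15,-3,1],[0.034,-0.007,-0.027,-30,-16,-2,1],[0.034,-0.007,-0.027,-29,-17,-1,1],[0.034,-0.007,-0.027,-29,-18,0,1],[0.034,-0.007,-0.027,-28,-19,0,1],[0.034,-0.007,-0.027,-28,-19,1,1],[0.034,-0.007,-0.027,-27,-20,2,1],[0.034,-0.007,-0.027,-27,-21,3,1],[0.034,-0.007,-0.027,-26,-21,4,1],[0.034,-0.007,-0.027,-26,-22,5,1],[0.034,-0.007,-0.027,-25,-22,6,1],[0.034,-0.007,-0.027,-24,-23,7,1],[0.034,-0.007,-0.027,-24,-23,8,1],[0.034,-0.007,-0.027,-23,-23,9,1],[0.034,-0.007,-0.027,-22,-24,10,1],[0,0,0,0,0,0,1],[0,0,0,0,0,0,1]],
])

```text
time_s: 1.52
tcp_pos: [0.5701, 0.1106, 0.2701]
tool_rot: [0.026, -3.006, 0.849]
ft_force: [-0.9, 0.9, -0.2]
width: 0.085
```

```bash
cat >> h.py <<'E'
def fish(P,c):
    """world points -> wrist pixels (equidistant)"""
    R=cv2.Rodrigues(np.array(c["rvec"]))[0];q=np.atleast_2d(P)@R.T+np.array(c["tvec"])
    K=np.array([[c["fx"],0,c["cx"]],[0,c["fy"],c["cy"]],[0,0,1]])
    return cv2.fisheye.projectPoints(q.reshape(-1,1,3),np.zeros(3),np.zeros(3),K,np.zeros(4))[0].reshape(-1,2)
def shot(name):
    import json
    c=get_calibration("wrist");im=camera("wrist");cv2.imwrite(f"pics/{name}.png",im[:,:,::-1])
    json.dump({k:np.array(v).tolist() for k,v in c.items()},open(f"pics/{name}.json","w"))
    cv2.imwrite(f"pics/{name}b.png",cv2.resize(im[:,:,::-1],(800,600),interpolation=cv2.INTER_CUBIC));return c
E
sed -i 's/print(str(rows).replace(" ",""))/print("\\n".join(str([float(v) for v in r]) for r in rows[:1]+rows[n\/\/2:n\/\/2+1]+rows[-1:]))/' h.py
python3 - <<'E'
from h import *
st();c=shot("w1");S=seatR(YAW);P=np.array([[0,.07,.038],[0,-.07,.038],[0,.07,0],[0,-.07,0]])@S.T+SEAT
print("pred800",(fish(P,c)*1.5625).round(0).tolist());plan(SEAT+S[:,2]*.17,seat_tool(),1)
E
```

```text
1.52 [0.5701 0.1106 0.2701] [ 0.026 -3.006  0.849] F [-0.9  0.9 -0.2] w 0.085 q [-0.5   0.82  0.02  1.25  0.47  1.39  0.94]
pred800 [[428.0, 376.0], [439.0, 147.0], [427.0, 352.0], [436.0, 149.0]]
dist [-14.   18.1   2. ] turn [-0.028 -0.008  0.029] n 1
[-0.028, -0.008, 0.029, 13.8, 14.6, -11.0, 1.0]
[-0.028, -0.008, 0.029, 13.8, 14.6, -11.0, 1.0]
[-0.028, -0.008, 0.029, 13.8, 14.6, -11.0, 1.0]
```

View pics/w1b.png

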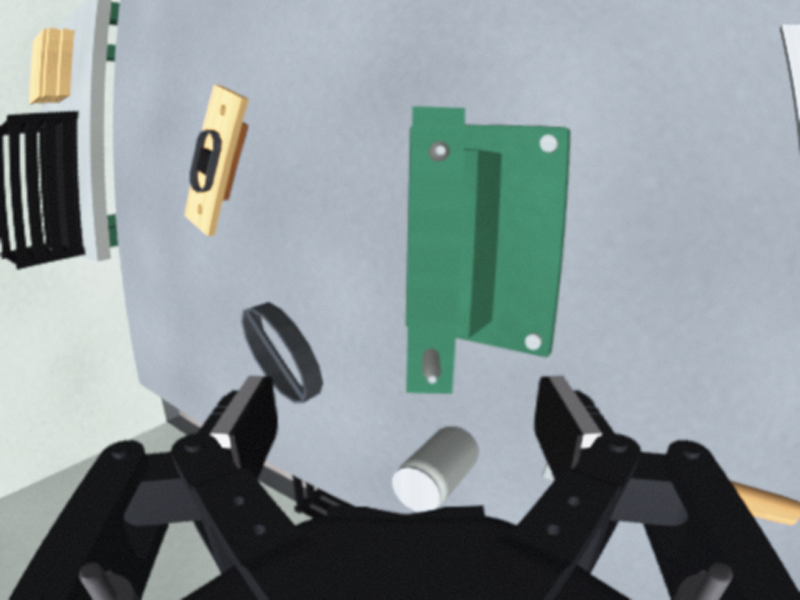

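The wrist view shows the far pin tip at (432,379) and the near tip at (440,151). The seat corners are at (412,107), (465,108), (406,392) and (453,392). I'll add these to the fit and plan the move over the plate, looking at it on the way.

```bash
cat > fit2.py <<'E'
import json,re
src=open("fit.py").read().split("def f(")[0];exec(src)
c=json.load(open("pics/w1.json"))
W=[([0,.07,.038],432,379),([0,-.07,.038],440,151),([-.017,.1,0],453,392.5),([.017,.1,0],406,392),([-.017,-.1,0],465,108.5),([.017,-.1,0],412,106.5)]
def f(p,full=False):
    r=[];R=seatR(p[3])
    for n,o in obs.items():
        P=np.array([q[0] for q in o])@R.T+p[:3];d=proj(n,P)-np.array([q[1:3] for q in o])
        if full: print(n,np.round(d,1).tolist())
        r.append((.5*d).ravel())
    d=fish(np.array([w[0] for w in W])@R.T+p[:3],c)-np.array([w[1:] for w in W])/1.5625
    if full: print("w",np.round(d,1).tolist())
    return np.concatenate(r+[d.ravel()])
s=least_squares(f,[.55,.02,.125,0],loss="soft_l1");print("seat",s.x);f(s.x,True)
E
python3 fit2.py
python3 - <<'E'
from h import *
y=.166;plan([.453,.3145,.16],toolR([-np.sin(y),np.cos(y),0],[0,0,-1]),1)
E
```

```text
seat [0.55778657 0.04406112 0.12261164 0.00302459]
top [[0.1, -1.4], [0.6, -1.4], [-0.1, -1.7], [-0.9, -0.8], [-1.4, -1.6], [-0.8, -1.0]]
side [[-1.4, -0.9], [-1.8, 0.0], [2.5, 1.9], [-2.0, -0.2]]
w [[0.1, -0.3], [0.2, -0.2], [-0.6, 0.1], [0.0, -0.2], [-0.2, -0.1], [0.0, 0.1]]
dist [-117.1  204.3 -110.2] turn [-0.548 -0.064 -0.145] n 8
[-0.069, -0.008, -0.018, 14.1, 29.3, -1.5, 1.0]
[-0.069, -0.008, -0.018, 12.0, 29.6, 6.2, 1.0]
[-0.069, -0.008, -0.018, 10.6, 28.3, 11.9, 1.0]
```

>>> servo_tool([
  [[-0.069,-0.008,-0.018,14,29,-2,1],[-0.069,-0.008,-0.018,14,29,0,1],[-0.069,-0.008,-0.018,13,29,2,1],[-0.069,-0.008,-0.018,12,30,4,1],[-0.069,-0.008,-0.018,12,30,6,1],[-0.069,-0.008,-0.018,12,29,8,1],[-0.069,-0.008,-0.018,11,29,10,1],[-0.069,-0.008,-0.018,11,28,12,1],[0,0,0,0,0,0,1],[0,0,0,0,0,0,1]],
])

```text
time_s: 2.4
tcp_pos: [0.4391, 0.3308, 0.1619]
tool_rot: [0.272, -3.128, -0.053]
ft_force: [1.1, -0.9, -0.1]
width: 0.0858
```

```bash
sed -i 's/^SEAT=.*/SEAT=np.array([.5577,.0439,.124]);YAW=.003/' h.py
python3 - <<'E'
from h import *
st();c=shot("w2");y=.166
u=np.array([np.cos(y),np.sin(y),0])*.07;P=np.array([.453,.3145,.035])
print("pred800",(fish([P+u,P-u],c)*1.5625).round(0).tolist())
plan([.453,.3145,.16],toolR([-np.sin(y),np.cos(y),0],[0,0,-1]),1)
E
```

```text
2.4 [0.4391 0.3308 0.1619] [ 0.272 -3.128 -0.053] F [ 1.1 -0.9 -0.1] w 0.0858 q [-0.55  0.76 -0.26  1.68  0.23  0.71  0.83]
pred800 [[368.0, 404.0], [365.0, 187.0]]
dist [ 14.  -16.4  -1.8] turn [0.034 0.001 0.008] n 1
[0.034, 0.001, 0.008, -10.9, -18.6, 1.2, 1.0]
[0.034, 0.001, 0.008, -10.9, -18.6, 1.2, 1.0]
[0.034, 0.001, 0.008, -10.9, -18.6, 1.2, 1.0]
```

View pics/w2b.png

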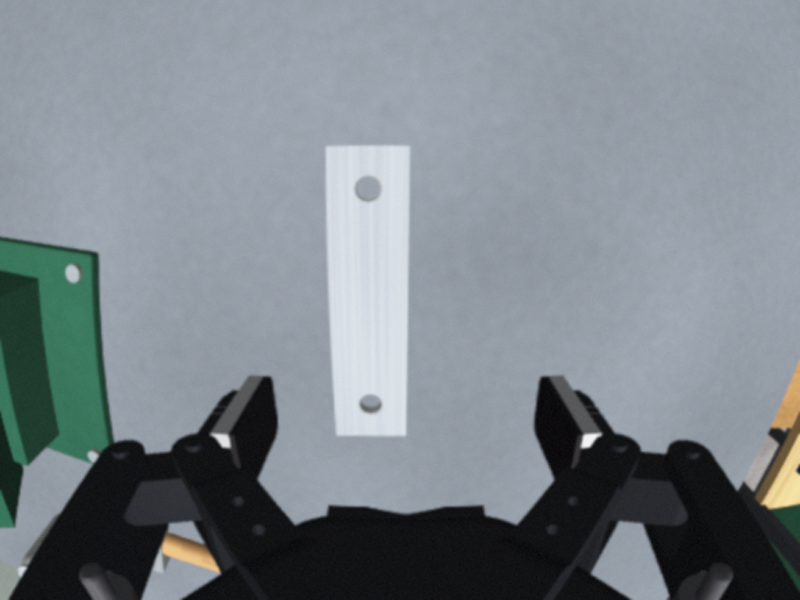

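The wrist view shows the plate holes at (370,403) and (368,188), within 3 px of the prediction. I'll align and go down.

>>> servo_tool([
  [[0.034,0,0.008,-11,-18,1,1],[0,0,0,0,0,0,1],[0,0,0,0,0,30,1],[0,0,0,0,0,30,1],[0,0,0,0,0,30,1],[0,0,0,0,0,0,1],[0,0,0,0,0,0,1]],
])

```text
time_s: 3.03
tcp_pos: [0.4571, 0.3137, 0.0714]
tool_rot: [-0.253, 3.124, -0.007]
ft_force: [0.8, -0.6, 1.2]
width: 0.0853
```

Run:
```python
from h import *
st();y=.166
plan([.4528,.3158,.010],toolR([-np.sin(y),np.cos(y),0],[0,0,-1]),1)
```

```text
3.03 [0.4571 0.3137 0.0714] [-0.253  3.124 -0.007] F [ 0.8 -0.6  1.2] w 0.0853 q [-0.57  0.91 -0.18  1.72  0.3   0.54  0.79]
dist [ -4.3   2.1 -61.4] turn [-0.005  0.007 -0.004] n 2
[-0.003, 0.004, -0.002, 2.2, 1.5, 30.7, 1.0]
[-0.003, 0.004, -0.002, 2.1, 1.5, 30.7, 1.0]
[-0.003, 0.004, -0.002, 2.1, 1.5, 30.7, 1.0]
```

>>> servo_tool([
  [[0,0,0,4,3,0,1],[0,0,0,0,0,20,1],[0,0,0,0,0,20,1],[0,0,0,0,0,20,1],[0,0,0,0,0,0,1],[0,0,0,0,0,0,0],[0,0,0,0,0,0,0],[0,0,0,0,0,0,0],[0,0,0,0,0,0,0],[0,0,0,0,0,0,0],[0,0,0,0,0,0,0],[0,0,0,0,0,0,0]],
], squeeze=80)

```text
time_s: 4.03
tcp_pos: [0.4578, 0.3211, 0.0273]
tool_rot: [-0.249, 3.108, 0.007]
ft_force: [0.3, -0.1, -1.8]
width: 0.0456
```

Run:
```python
from h import *
st()
```

```text
4.03 [0.4578 0.3211 0.0273] [-0.249  3.108  0.007] F [ 0.3 -0.1 -1.8] w 0.0456 q [-0.6   0.98 -0.14  1.74  0.32  0.42  0.76]
```

Short of the target height and shifted sideways, so I'll reopen and check.

>>> servo_tool([
  [[0,0,0,0,0,0,1],[0,0,0,0,0,0,1],[0,0,0,0,0,0,1],[0,0,0,0,0,0,1],[0,0,0,0,0,0,1]],
])

```text
time_s: 4.45
tcp_pos: [0.4581, 0.3212, 0.0278]
tool_rot: [-0.249, 3.107, 0.008]
ft_force: [0.2, -0.4, 1.2]
width: 0.0856
```

Run:
```python
from h import *
st();shot("w3")
y=.166
plan([.4528,.3158,.010],toolR([-np.sin(y),np.cos(y),0],[0,0,-1]),1)
```

```text
4.45 [0.4581 0.3212 0.0278] [-0.249  3.107  0.008] F [ 0.2 -0.4  1.2] w 0.0856 q [-0.6   0.98 -0.14  1.74  0.32  0.42  0.76]
dist [ -5.2  -5.4 -17.7] turn [ 0.003  0.025 -0.006] n 1
[0.003, 0.025, -0.006, 6.5, -4.6, 17.6, 1.0]
[0.003, 0.025, -0.006, 6.5, -4.6, 17.6, 1.0]
[0.003, 0.025, -0.006, 6.5, -4.6, 17.6, 1.0]
```

View pics/w3b.png

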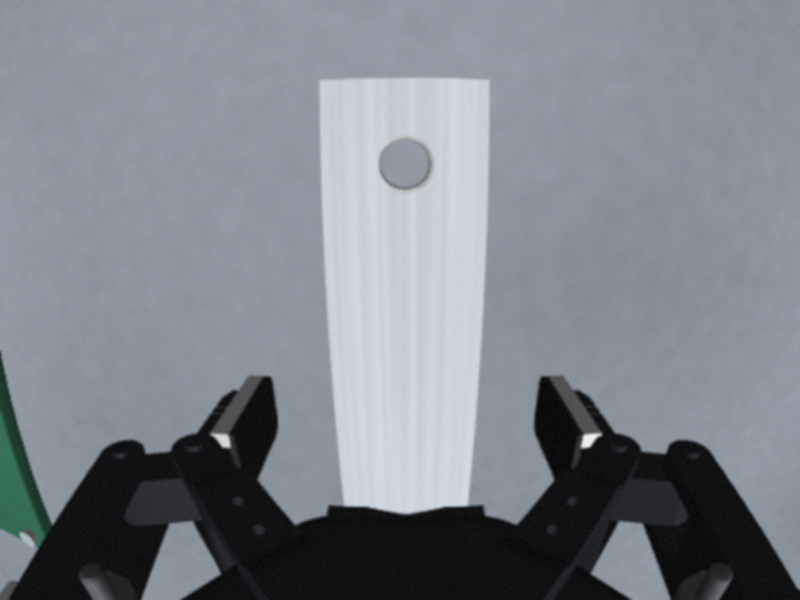

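The plate is centred between the jaws (hole at (405,163)), so I'll correct and lower.

>>> servo_tool([
  [[0,0.025,-0.006,0,0,0,1],[0,0,0,6,0,0,1]],
])

```text
time_s: 4.67
tcp_pos: [0.4525, 0.3203, 0.0277]
tool_rot: [0.26, -3.13, -0.004]
ft_force: [1.3, -0.2, 0.7]
width: 0.0852
```

>>> servo_tool([
  [[0,0,0,0,0,16,1]],
])

```text
time_s: 4.75
tcp_pos: [0.4523, 0.3209, 0.0133]
tool_rot: [-0.26, 3.129, 0.007]
ft_force: [-0.3, 0.3, 1.0]
width: 0.0854
```

>>> servo_tool([
  [[0,0,0,0,0,0,1],[0,0,0,0,0,0,1]],
])

```text
time_s: 4.92
tcp_pos: [0.4509, 0.3203, 0.0117]
tool_rot: [0.26, -3.131, -0.005]
ft_force: [-0.2, -0.1, 0.3]
width: 0.0854
```

>>> servo_tool([
  [[0,0,0,0,0,0,0],[0,0,0,0,0,0,0],[0,0,0,0,0,0,0],[0,0,0,0,0,0,0],[0,0,0,0,0,0,0],[0,0,0,0,0,0,0]],
], squeeze=80)

```text
time_s: 5.42
tcp_pos: [0.4506, 0.3207, 0.0141]
tool_rot: [-0.261, 3.129, 0.006]
ft_force: [-0.7, -0.2, -1.9]
width: 0.0461
```

>>> servo_tool([
  [[0,0,0,0,0,-25,0],[0,0,0,0,0,-30,0],[0,0,0,0,0,-30,0],[0,0,0,0,0,-30,0],[0,0,0,0,0,0,0]],
])

```text
time_s: 5.83
tcp_pos: [0.4493, 0.3196, 0.1324]
tool_rot: [0.261, -3.129, -0.003]
ft_force: [0.2, -0.6, -0.9]
width: 0.0461
```

Run:
```python
from h import *
s=st();c=shot("w4")
im=camera("side");cv2.imwrite("pics/s4.png",im[:,:,::-1])
w=cv2.imread("pics/w4.png");o=np.hstack([cv2.resize(w,(400,300)),cv2.resize(cv2.imread("pics/s4.png"),(400,300))]);cv2.imwrite("pics/m4.png",o)
# plate assumed in tool frame: centre at z=-18.7+5 -> predict near hole, top face
R=Ro.from_rotvec(s["tool_rot"]).as_matrix()
for d in(-.0237,-.0187,-.0137): print(d,(fish([s["tcp_pos"]+R@[.07,0,d],s["tcp_pos"]+R@[.095,.024,d],s["tcp_pos"]+R@[.095,-.024,d]],c)/512*400).round(1).tolist())
S=seatR(YAW);plan(SEAT+S[:,2]*.10,seat_tool(),0)
```

```text
5.83 [0.4493 0.3196 0.1324] [ 2.610e-01 -3.129e+00 -3.000e-03] F [ 0.2 -0.6 -0.9] w 0.0461 q [-0.55  0.81 -0.23  1.69  0.27  0.68  0.81]
-0.0237 [[200.6, 89.5], [248.2, 42.2], [153.2, 42.4]]
-0.0187 [[200.7, 89.2], [246.3, 43.7], [155.1, 43.8]]
-0.0137 [[200.7, 88.8], [244.7, 45.0], [156.9, 45.1]]
dist [ 109.3 -224.7   82.2] turn [0.522 0.038 0.161] n 8
[0.065, 0.005, 0.02, -8.8, -30.0, -10.3, 0.0]
[0.065, 0.005, 0.02, -11.1, -30.8, -2.5, 0.0]
[0.065, 0.005, 0.02, -13.0, -30.0, 3.3, 0.0]
```

View pics/m4.png

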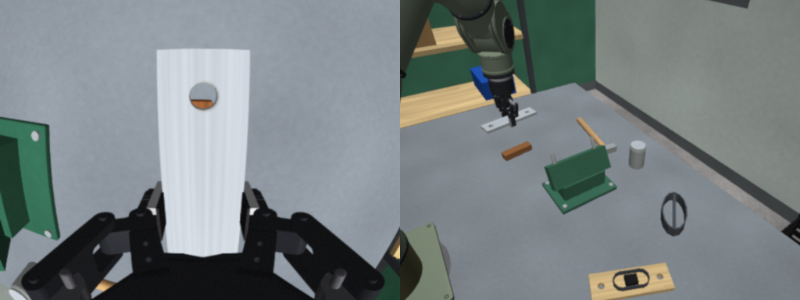

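The plate is held, and the near hole sits at (203,96) in the left half. I'll measure its offset in the hand.

```bash
cat > inhand.py <<'E'
import sys,json
from h import *
def fit_plate(img,c,pose,hw,box,thr,d0,mask=None):
    """hole + near end corners of held board -> dx,dy,yaw,d(top face) in tool"""
    p,R=pose;x0,y0,x1,y1=box;g=img[y0:y1,x0:x1].astype(int)
    m=((mask(g) if mask else g.min(2)>thr)).astype(np.uint8)*255
    cs,hi=cv2.findContours(m,cv2.RETR_CCOMP,cv2.CHAIN_APPROX_NONE)
    b=max(range(len(cs)),key=lambda i:cv2.contourArea(cs[i]))
    hs=[cs[i] for i in range(len(cs)) if hi[0][i][3]==b];h=max(hs,key=cv2.contourArea) if hs else None
    mm=cv2.moments(h);hc=np.array([mm["m10"]/mm["m00"]+x0,mm["m01"]/mm["m00"]+y0])
    pts=cs[b].reshape(-1,2)+[x0,y0];ul=pts[np.argmin(pts@[1,1])];ur=pts[np.argmin(pts@[-1,1])]
    obs=np.array([hc,ul,ur]);print("hole,ul,ur",obs.round(1).tolist())
    def f(q):
        dx,dy,yw,d=q;r=Ro.from_euler("z",yw).as_matrix()
        P=np.array([[.07,0,0],[.095,-hw,0],[.095,hw,0]])@r.T+[dx,dy,d]
        return (fish(P@R.T+p,c)-obs).ravel()
    s=least_squares(f,[0,0,0,d0],x_scale=[.01,.01,.1,.01]);print("dx,dy,yaw,d",s.x.round(4),"res",s.fun.round(1).tolist());return s.x
E
python3 - <<'E'
from inhand import *
s=read_state();c=json.load(open("pics/w4.json"))
fit_plate(cv2.imread("pics/w4.png"),c,(s["tcp_pos"],Ro.from_rotvec(s["tool_rot"]).as_matrix()),.024,(185,45,335,215),190,-.02)
E
```

```text
hole,ul,ur [[260.8, 123.1], [202.0, 64.0], [319.0, 65.0]]
dx,dy,yaw,d [-0.0048  0.002   0.0037 -0.0227] res [-0.3, -0.1, 0.1, 0.2, 0.2, -0.1]
```

```bash
cat >> h.py <<'E'
def goto(h,off,op,adj=(0,0),**k):
    """off=dx,dy,yaw,bottom d of held board in tool; h=height of its underside over the seat; adj = seat x,y shift (m)"""
    S=seatR(YAW);R=seat_tool()@Ro.from_euler("z",-off[2]).as_matrix()
    plan(SEAT+S@[adj[0],adj[1],h]-R@[off[0],off[1],off[3]],R,op,**k)
PL=(-.0048,.002,.0037,-.0127)
E
python3 - <<'E'
from h import *
goto(.085,PL,0)
E
```

```text
dist [ 104.5 -240.3   59.2] turn [0.522 0.039 0.158] n 8
[0.065, 0.005, 0.02, -7.9, -31.8, -7.4, 0.0]
[0.065, 0.005, 0.02, -10.3, -32.0, 0.8, 0.0]
[0.065, 0.005, 0.02, -12.2, -30.5, 6.7, 0.0]
```

>>> servo_tool([
  [[0.065,0.005,0.02,-8,-32,-9,0],[0.065,0.005,0.02,-8,-32,-7,0],[0.065,0.005,0.02,-9,-32,-5,0],[0.065,0.005,0.02,-10,-32,-2,0],[0.065,0.005,0.02,-10,-32,1,0],[0.065,0.005,0.02,-11,-31,3,0],[0.065,0.005,0.02,-11,-31,5,0],[0.065,0.005,0.02,-12,-30,6,0],[0,0,0,0,0,0,0],[0,0,0,0,0,0,0]],
])

```text
time_s: 6.77
tcp_pos: [0.5516, 0.0678, 0.1858]
tool_rot: [0.006, -3.005, 0.859]
ft_force: [-0.4, 1.5, -1.7]
width: 0.0462
```

Run:
```python
from h import *
st();goto(.085,PL,0);goto(.055,PL,0)
```

```text
6.77 [0.5516 0.0678 0.1858] [ 0.006 -3.005  0.859] F [-0.4  1.5 -1.7] w 0.0462 q [-0.48  0.86  0.08  1.49  0.49  1.1   0.85]
dist [ 1.2 10.5  1.8] turn [-0.033 -0.016  0.001] n 1
[-0.033, -0.016, 0.001, -1.2, 8.0, -7.2, 0.0]
[-0.033, -0.016, 0.001, -1.2, 8.0, -7.2, 0.0]
[-0.033, -0.016, 0.001, -1.2, 8.0, -7.2, 0.0]
dist [  1.3  -4.5 -24.1] turn [-0.033 -0.016  0.001] n 1
[-0.033, -0.016, 0.001, -1.7, 9.0, 22.8, 0.0]
[-0.033, -0.016, 0.001, -1.7, 9.0, 22.8, 0.0]
[-0.033, -0.016, 0.001, -1.7, 9.0, 22.8, 0.0]
```

>>> servo_tool([
  [[-0.033,-0.016,0,-1,8,0,0],[0,0,0,0,0,0,0],[0,0,0,0,0,20,0],[0,0,0,0,0,0,0],[0,0,0,0,0,0,0]],
])

```text
time_s: 7.18
tcp_pos: [0.551, 0.0659, 0.16]
tool_rot: [0.019, -3.029, 0.812]
ft_force: [0.0, -0.1, -2.5]
width: 0.0462
```

Run:
```python
from h import *
s=st();goto(.055,PL,0);c=shot("w5")
S=seatR(YAW);tip=np.array([[0,-.07,.038],[0,-.1,0]])@S.T+SEAT;print("tip near, seat edge pred800",(fish(tip,c)*1.5625).round(0).tolist())
R=Ro.from_rotvec(s["tool_rot"]).as_matrix();r=R@Ro.from_euler("z",PL[2]).as_matrix()
print("hole pred top/bottom",(fish([s["tcp_pos"]+R@[PL[0],PL[1],d]+r@[.07,0,0] for d in(-.0227,-.0127)],c)*1.5625).round(0).tolist())
a=cv2.resize(cv2.imread("pics/w5.png")[0:260,130:390],(400,400),interpolation=cv2.INTER_CUBIC)
t=camera("top")[:,:,::-1];sd=camera("side")[:,:,::-1];cv2.imwrite("pics/t5.png",t);cv2.imwrite("pics/s5.png",sd)
o=np.zeros((600,800,3),np.uint8);o[:400,:400]=a
o[:300,400:]=cv2.resize(t[160:280,180:340],(400,300),interpolation=cv2.INTER_CUBIC);o[300:,400:]=cv2.resize(sd[140:260,150:310],(400,300),interpolation=cv2.INTER_CUBIC)
cv2.imwrite("pics/m5.png",o)
```

```text
7.18 [0.551  0.0659 0.16  ] [ 0.019 -3.029  0.812] F [ 0.  -0.1 -2.5] w 0.0462 q [-0.47  0.88  0.07  1.54  0.5   1.01  0.83]
dist [ 1.8 -2.7  1.7] turn [-0.    -0.004  0.007] n 1
[-0.0, -0.004, 0.007, -1.8, -3.2, -0.1, 0.0]
[-0.0, -0.004, 0.007, -1.8, -3.2, -0.1, 0.0]
[-0.0, -0.004, 0.007, -1.8, -3.2, -0.1, 0.0]
tip near, seat edge pred800 [[400.0, 197.0], [402.0, 114.0]]
hole pred top/bottom [[410.0, 198.0], [410.0, 195.0]]
```

View pics/m5.png

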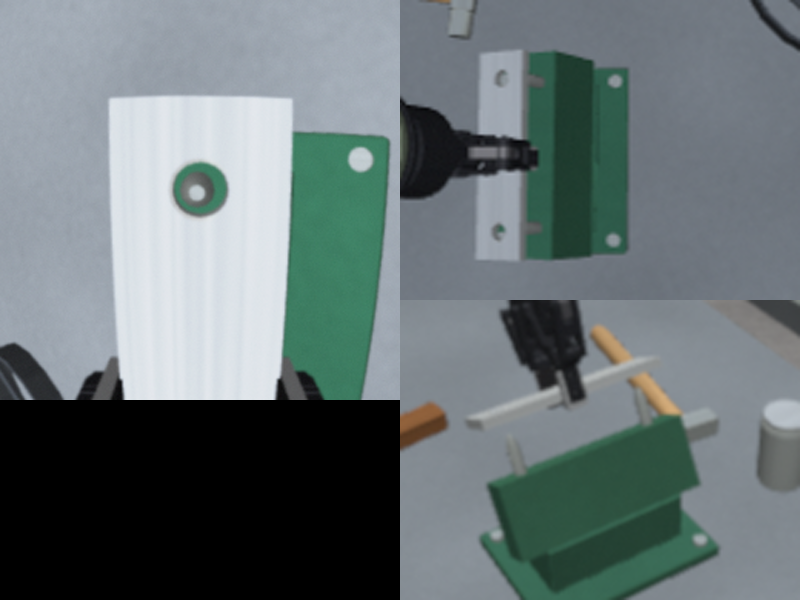

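Run:
```python
from h import *
s=read_state()
R=Ro.from_rotvec(s["tool_rot"]).as_matrix();r=R@Ro.from_euler("z",PL[2]).as_matrix()
H=[s["tcp_pos"]+R@[PL[0],PL[1],-.0227]+r@[sx*.07,0,0] for sx in(-1,1)]
print("holes top pred",proj("top",H).round(1).tolist(),"obs (220.8,190.8),(219.6,252.8)")
S=seatR(YAW);P=np.array([[0,.07,.01],[0,-.07,.01],[0,.07,.038],[0,-.07,.038]])@S.T+SEAT
print("pins top pred",proj("top",P).round(1).tolist(),"tips obs 226.3,191.4;224.6,251.4")
g=cv2.imread("pics/t5.png")[160:280,180:340]
for y0 in(60,215):
    a=g[int(y0/2.5):int(y0/2.5)+16,36:48].min(2);print(a)
```

```text
holes top pred [[218.6, 189.4], [217.4, 250.9]] obs (220.8,190.8),(219.6,252.8)
pins top pred [[233.0, 191.3], [232.0, 249.8], [226.4, 190.0], [225.2, 250.0]] tips obs 226.3,191.4;224.6,251.4
[[160 158 157 160 161 159 158 158 158 157 156 158]
 [160 157 157 159 161 160 159 159 159 157 157 157]
 [160 158 157 160 162 159 158 159 158 157 158 157]
 [161 158 157 156 153 152 155 159 158 158 157 158]
 [160 158 153 136 107 109 140 158 159 159 157 157]
 [161 157 135 105 104 106 123 151 159 158 158 158]
 [160 151 125 104 119 133 142 154 158 157 158 158]
 [161 147 119 108 127 137 139 151 159 158 159 159]
 [160 147 119 109 127 139 140 150 159 157 158 158]
 [161 148 122 107 122 138 145 157 160 158 158 159]
 [161 159 151 132 131 144 155 161 160 158 159 159]
 [161 159 159 159 161 161 160 161 160 158 158 158]
 [160 160 159 161 161 160 161 161 160 158 158 158]
 [161 160 160 161 161 161 160 162 160 158 158 159]
 [161 160 159 160 161 161 161 161 160 158 158 158]
 [160 160 159 161 162 161 161 161 161 158 159 159]]
[[155 154 156 154 157 158 159 158 157 156 156 145]
 [156 154 156 154 156 157 158 157 156 157 156 146]
 [154 155 154 151 153 158 159 158 158 156 156 145]
 [155 151 138 121 133 153 158 157 157 156 155 140]
 [151 130 102  83  77 123 154 156 157 156 155 140]
 [138 108  94  72  49  90 140 158 157 156 156 141]
 [138 109  93  77  76  94 137 157 156 155 155 140]
 [139 110 102 120 136 138 149 157 156 156 156 140]
 [145 118 104 120 135 146 156 157 156 156 156 140]
 [154 137 109 108 131 152 158 157 156 155 155 140]
 [155 155 148 135 146 158 158 157 156 155 156 141]
 [155 156 156 155 156 157 158 157 156 155 155 140]
 [155 156 156 154 154 157 158 157 156 155 155 141]
 [155 156 156 154 155 156 158 157 155 155 155 140]
 [154 155 156 154 156 157 158 156 155 154 156 140]
 [154 155 156 154 155 157 157 157 156 155 156 140]]
```

The near pin tip shows at (197,192) inside the hole at (200,189), so the fit is within about 3 mm. I'll correct and lower in steps.

>>> servo_tool([
  [[0,-0.004,0.007,-2.7,-1.4,0,0],[0,0,0,0,0,0,0],[0,0,0,0,0,10,0],[0,0,0,0,0,8,0],[0,0,0,0,0,0,0]],
])

```text
time_s: 7.75
tcp_pos: [0.5549, 0.0559, 0.1456]
tool_rot: [-0.009, 3.031, -0.811]
ft_force: [-0.6, 0.8, -2.0]
width: 0.0461
```

Run:
```python
from h import *
s=st();goto(.037,PL,0);c=shot("w6")
a=cv2.resize(cv2.imread("pics/w6.png")[80:160,215:305],(720,640),interpolation=cv2.INTER_CUBIC)
S=seatR(YAW);R=Ro.from_rotvec(s["tool_rot"]).as_matrix()
cr=cv2.imread("pics/w6.png")[80:160,215:305].min(2)
print(cr[20:66:2,20:70:2])
```

```text
7.75 [0.5549 0.0559 0.1456] [-0.009  3.031 -0.811] F [-0.6  0.8 -2. ] w 0.0461 q [-0.46  0.9   0.08  1.56  0.52  0.96  0.82]
dist [-2.  -1.6  0.5] turn [ 0.001  0.004 -0.002] n 1
[0.001, 0.004, -0.002, 2.0, -1.6, 0.4, 0.0]
[0.001, 0.004, -0.002, 2.0, -1.6, 0.4, 0.0]
[0.001, 0.004, -0.002, 2.0, -1.6, 0.4, 0.0]
[[227 228 225 221 223 224 221 218 216 218 218 220 218 221 224 226 224 221
  218 218 218 219 218 220 222]
 [225 228 224 221 223 224 221 217 215 216 217 217 214 217 221 225 224 220
  219 217 216 218 220 220 221]
 [226 226 225 222 222 225 221 215 208 205 203 201 193 190 207 216 222 221
  218 216 217 217 218 220 221]
 [227 226 225 222 223 225 217 204 186 168 141 119 110 106 114 135 186 211
  218 217 217 218 219 222 222]
 [227 226 226 221 221 217 201 163 101 106 105 104 102  95  90  86  86 115
  190 215 217 219 219 220 223]
 [227 228 225 221 216 204 153  87 100 113 114 111 105 101  97  88  79  70
   90 170 215 219 219 220 222]
 [226 226 224 218 201 156  80  99 115 119 121 118 114 106  96  89  85  79
   67  89 187 216 219 219 223]
 [227 226 224 210 182  89  73 105 119 125 133 153 166 
[... 926 characters left out ...]
64  62  62  63  63  65  64  61  62  65
   62  93 142 209 220 222 222]
 [225 227 227 220 203 177  98  72  63  62  62  64  63  64  61  62  62  69
   90 129 195 219 221 224 223]
 [225 226 226 222 218 205 167 105  78  68  64  61  61  61  64  69  78 102
  135 188 215 219 221 221 223]
 [227 227 227 223 221 219 207 181 130 105  88  84  82  84  90 103 122 161
  206 215 217 219 219 221 223]
 [226 227 226 222 222 226 221 209 197 182 158 144 127 131 152 180 203 217
  216 216 218 217 221 222 223]
 [226 227 227 221 221 227 223 217 210 209 210 210 204 208 214 224 223 219
  218 217 217 218 220 222 223]
 [226 227 227 222 223 226 224 218 216 216 217 217 215 218 224 226 223 220
  215 216 217 220 221 221 224]]
```

>>> servo_tool([
  [[0,0.003,0,1.3,-0.5,0,0],[0,0,0,0,0,6,0],[0,0,0,0,0,6,0],[0,0,0,0,0,0,0]],
])

```text
time_s: 8.13
tcp_pos: [0.5535, 0.0492, 0.1349]
tool_rot: [-0.008, 3.034, -0.811]
ft_force: [-0.5, -0.7, -2.8]
width: 0.0459
```

Run:
```python
from h import *
s=st();goto(.022,PL,0);c=shot("w7")
g=cv2.imread("pics/w7.png")[80:170,205:315]
m=(g.min(2)<150).astype(np.uint8);n,l,S,ce=cv2.connectedComponentsWithStats(m)
for i in range(1,n):
    if S[i][4]>300 and S[i][0]>0: print("hole bbox",S[i])
print(g.min(2)[20:72:3,20:80:3])
```

```text
8.13 [0.5535 0.0492 0.1349] [-0.008  3.034 -0.811] F [-0.5 -0.7 -2.8] w 0.0459 q [-0.45  0.91  0.08  1.58  0.53  0.93  0.81]
dist [-0.6 -2.4 -1.8] turn [ 0.001  0.001 -0.002] n 1
[0.001, 0.001, -0.002, 0.6, -1.2, 2.8, 0.0]
[0.001, 0.001, -0.002, 0.6, -1.2, 2.8, 0.0]
[0.001, 0.001, -0.002, 0.6, -1.2, 2.8, 0.0]
hole bbox [ 37  25  36  36 872]
[[223 219 221 227 227 223 223 224 217 218 220 218 222 226 225 221 218 219
  220 220]
 [225 219 221 227 227 224 223 224 216 213 212 209 210 223 224 220 218 219
  220 222]
 [224 220 220 226 227 225 223 223 204 171 122  92  87 108 185 216 218 218
  220 222]
 [223 220 221 226 227 223 221 204 119  64  86  92  92  84  69 100 201 217
  220 221]
 [225 219 220 226 226 224 203 111  62  95 110 108 102  93  87  69  88 210
  220 222]
 [225 220 221 226 227 221 164  63  86 111 118 115 106  98  88  79  63 151
  220 221]
 [225 219 220 226 228 210 112  63 104 121 124 136 146 114  92  84  74  93
  215 221]
 [226 220 219 226 228 204  85  71 111 123 155 194 194 193 114  85  73  75
  213 223]
 [222 222 220 227 227 205  82  69 116 128 179 194 195 194 155  89  76  82
  208 222]
 [225 221 220 225 227 208 107  64 107 123 165 190 193 195 135  90  73  99
  214 223]
 [227 221 220 226 227 216 157  67  83 110 120 167 179 147  97  86  73 147
  221 223]
 [226 220 220 225 228 225 196 104  68  81 105 103 101  94  90  74 109 201
  221 223]
 [225 221 219 225 228 225 221 193 106  76  72  75  84  73  80 117 189 220
  221 224]
 [227 222 222 226 227 224 224 222 202 158 113 103 104 122 163 212 217 218
  221 225]
 [226 223 220 223 226 225 224 225 217 210 210 209 209 222 225 220 219 219
  221 222]
 [227 222 220 224 228 226 222 226 220 217 219 217 220 226 224 220 217 218
  221 223]
 [226 221 221 224 227 226 224 227 219 217 220 220 219 226 225 218 219 219
  220 223]
 [227 221 219 225 227 225 223 226 219 217 220 218 218 225 225 217 218 218
  223 223]]
```

The pin is now centred in the near hole. I'll keep going down.

>>> servo_tool([
  [[0,0,0,0,0,6,0],[0,0,0,0,0,6,0],[0,0,0,0,0,0,0]],
])

```text
time_s: 8.43
tcp_pos: [0.5538, 0.0431, 0.1239]
tool_rot: [-0.008, 3.034, -0.81]
ft_force: [0.3, -0.4, -2.1]
width: 0.0462
```

Run:
```python
from h import *
s=st();goto(.01,PL,0)
print("along seat F",seatR(YAW).T@s["ft_force"])
```

```text
8.43 [0.5538 0.0431 0.1239] [-0.008  3.034 -0.81 ] F [ 0.3 -0.4 -2.1] w 0.0462 q [-0.44  0.93  0.09  1.59  0.54  0.9   0.8 ]
dist [-0.9 -2.3 -1.3] turn [ 0.002  0.001 -0.002] n 1
[0.002, 0.001, -0.002, 0.9, -1.4, 2.2, 0.0]
[0.002, 0.001, -0.002, 0.9, -1.4, 2.2, 0.0]
[0.002, 0.001, -0.002, 0.9, -1.4, 2.2, 0.0]
along seat F [-0.74096056  0.2880063  -2.01689391]
```

>>> servo_tool([
  [[0,0,0,0,0,5,0],[0,0,0,0,0,4,0],[0,0,0,0,0,0,0]],
])

```text
time_s: 8.68
tcp_pos: [0.5538, 0.0381, 0.1151]
tool_rot: [-0.008, 3.034, -0.81]
ft_force: [0.4, 0.7, -2.0]
width: 0.0461
```

>>> servo_tool([
  [[0,0,0,0,0,3,0],[0,0,0,0,0,2,0]],
])

```text
time_s: 8.85
tcp_pos: [0.554, 0.038, 0.1148]
tool_rot: [-0.009, 3.031, -0.808]
ft_force: [-13.7, 11.3, 36.9]
width: 0.0464
```

>>> servo_tool([
  [[0,0,0,0,0,3,0]],
])

```text
time_s: 8.93
tcp_pos: [0.554, 0.038, 0.1147]
tool_rot: [-0.009, 3.029, -0.807]
ft_force: [-20.6, 23.5, 64.3]
width: 0.0464
```

Run:
```python
from h import *
s=st();goto(.0,PL,0)
print("along seat F",seatR(YAW).T@s["ft_force"])
```

```text
8.93 [0.554  0.038  0.1147] [-0.009  3.029 -0.807] F [-20.6  23.5  64.3] w 0.0464 q [-0.44  0.94  0.09  1.61  0.55  0.87  0.79]
dist [-1.1 -2.2 -0.7] turn [ 0.003  0.006 -0.002] n 1
[0.003, 0.006, -0.002, 1.1, -1.6, 1.7, 0.0]
[0.003, 0.006, -0.002, 1.1, -1.6, 1.7, 0.0]
[0.003, 0.006, -0.002, 1.1, -1.6, 1.7, 0.0]
along seat F [ 11.76488733 -20.50729549  67.4628614 ]
```

Firm contact at seat height (67 N along the normal). I'll release and back off along the pins.

>>> servo_tool([
  [[0,0,0,0,0,-1,0],[0,0,0,0,0,0,1],[0,0,0,0,0,0,1],[0,0,0,0,0,0,1],[0,0,0,0,0,0,1],[0,0,0,0,0,0,1],[0,0,0,0,0,-20,1],[0,0,0,0,0,-30,1],[0,0,0,0,0,-35,1],[0,0,0,0,0,-35,1],[0,0,0,0,0,-35,1],[0,0,0,0,0,0,1]],
])

```text
time_s: 9.93
tcp_pos: [0.5517, 0.1175, 0.2551]
tool_rot: [-0.007, 3.033, -0.81]
ft_force: [0.5, -0.2, 0.5]
width: 0.0856
```

Run:
```python
from h import *
s=st();c=shot("w8");sd=camera("side")[:,:,::-1];cv2.imwrite("pics/s8.png",sd)
o=np.hstack([cv2.resize(cv2.imread("pics/w8.png")[0:300,100:400],(400,400),interpolation=cv2.INTER_CUBIC),cv2.resize(sd[150:270,160:280],(400,400),interpolation=cv2.INTER_CUBIC)]);cv2.imwrite("pics/m8.png",o)
y=-.4155
plan([.484,-.332,.16],toolR([-np.sin(y),np.cos(y),0],[0,0,-1]),1)
```

```text
9.93 [0.5517 0.1175 0.2551] [-0.007  3.033 -0.81 ] F [ 0.5 -0.2  0.5] w 0.0856 q [-0.53  0.79  0.05  1.36  0.44  1.28  0.89]
dist [ -66.9 -446.3  -91.3] turn [-0.518  0.107  0.409] n 13
[-0.04, 0.008, 0.031, 5.2, -26.2, 23.3, 1.0]
[-0.04, 0.008, 0.031, -1.2, -31.3, 16.5, 1.0]
[-0.04, 0.008, 0.031, -8.0, -33.4, 8.4, 1.0]
```

View pics/m8.png

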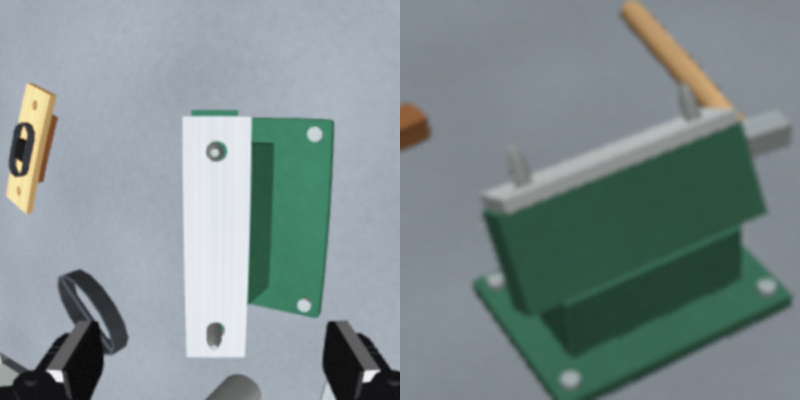

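The plate lies flat on the seat over both pins, with pins visible at (215,152) and (214,333). I'll move to the die board.

>>> servo_tool([
  [[-0.04,0.008,0.031,5,-26,23,1],[-0.04,0.008,0.031,4,-27,22,1],[-0.04,0.008,0.031,3,-28,21,1],[-0.04,0.008,0.031,2,-29,20,1],[-0.04,0.008,0.031,1,-30,19,1],[-0.04,0.008,0.031,0,-31,18,1],[-0.04,0.008,0.031,-1,-31,17,1],[-0.04,0.008,0.031,-2,-32,15,1],[-0.04,0.008,0.031,-3,-32,14,1],[-0.04,0.008,0.031,-5,-33,13,1],[-0.04,0.008,0.031,-6,-33,11,1],[-0.04,0.008,0.031,-7,-33,10,1],[-0.04,0.008,0.031,-8,-33,8,1],[0,0,0,0,0,0,1],[0,0,0,0,0,0,1]],
])

```text
time_s: 11.28
tcp_pos: [0.4628, -0.3564, 0.1328]
tool_rot: [-0.684, -3.048, -0.038]
ft_force: [0.8, 1.2, -0.7]
width: 0.0853
```

```bash
sed -i 's/^SEAT=.*/SEAT=np.array([.5588,.0461,.1247]);YAW=.003/' h.py
cat > bd.py <<'E'
from h import *
def board_holes(name):
    im=cv2.imread(f"pics/{name}.png").astype(int);m=((im[...,2]-im[...,0])>35).astype(np.uint8)*255
    cs,hi=cv2.findContours(m,cv2.RETR_CCOMP,cv2.CHAIN_APPROX_NONE);b=max(range(len(cs)),key=lambda i:cv2.contourArea(cs[i]))
    out=[]
    for i,k in enumerate(cs):
        a=cv2.contourArea(k)
        if hi[0][i][3]==b and a>15: M=cv2.moments(k);out.append((M["m10"]/M["m00"],M["m01"]/M["m00"],a))
    return out,cs[b]
E
python3 - <<'E'
from bd import *
s=st();c=shot("w9");o,b=board_holes("w9");print(np.round(o,1).tolist(),cv2.boundingRect(b))
y=-.4155;u=np.array([np.cos(y),np.sin(y),0])*.07;P=np.array([.484,-.332,.037]);print("pred",fish([P+u,P-u],c).round(1).tolist())
plan([.484,-.332,.16],toolR([-np.sin(y),np.cos(y),0],[0,0,-1]),1)
E
```

```text
11.28 [ 0.4628 -0.3564  0.1328] [-0.684 -3.048 -0.038] F [ 0.8  1.2 -0.7] w 0.0853 q [ 0.71  0.86 -0.21  1.53  0.2   0.8   1.56]
[[291.0, 272.4, 86.0], [294.5, 207.0, 4417.0], [292.7, 123.1, 243.5]] (253, 93, 80, 205)
pred [[291.4, 275.6], [292.5, 122.9]]
dist [21.9 25.2 27.4] turn [ 0.018 -0.023 -0.027] n 2
[0.009, -0.012, -0.014, -4.2, 16.3, -13.5, 1.0]
[0.009, -0.012, -0.014, -4.6, 16.1, -13.6, 1.0]
[0.009, -0.012, -0.014, -4.6, 16.1, -13.6, 1.0]
```

>>> servo_tool([
  [[0.009,-0.012,-0.014,-4,16,0,1],[0.009,-0.012,-0.014,-5,16,0,1],[0,0,0,0,0,0,1],[0,0,0,0,0,25,1],[0,0,0,0,0,25,1],[0,0,0,0,0,0,1],[0,0,0,0,0,0,1]],
])

```text
time_s: 11.92
tcp_pos: [0.4836, -0.3265, 0.0799]
tool_rot: [-0.636, -3.074, 0.002]
ft_force: [0.9, -0.6, 0.4]
width: 0.0855
```

Run:
```python
from bd import *
s=st()
y=-.4155
plan([.484,-.332,.012],toolR([-np.sin(y),np.cos(y),0],[0,0,-1]),1)
```

```text
11.92 [ 0.4836 -0.3265  0.0799] [-6.360e-01 -3.074e+00  2.000e-03] F [ 0.9 -0.6  0.4] w 0.0855 q [ 0.62  0.93 -0.17  1.6   0.23  0.64  1.49]
dist [  0.4  -5.5 -67.9] turn [-0.002 -0.002  0.008] n 2
[-0.001, -0.001, 0.004, -1.3, -2.4, 34.0, 1.0]
[-0.001, -0.001, 0.004, -1.3, -2.4, 34.0, 1.0]
[-0.001, -0.001, 0.004, -1.3, -2.4, 34.0, 1.0]
```

>>> servo_tool([
  [[0,0,0.008,-3,-5,0,1],[0,0,0,0,0,0,1],[0,0,0,0,0,15,1],[0,0,0,0,0,15,1],[0,0,0,0,0,0,1]],
])

```text
time_s: 12.33
tcp_pos: [0.486, -0.3341, 0.0544]
tool_rot: [0.65, 3.071, -0.007]
ft_force: [-0.9, 0.7, -1.1]
width: 0.0854
```

Run:
```python
from bd import *
s=st()
y=-.4155
plan([.484,-.332,.012],toolR([-np.sin(y),np.cos(y),0],[0,0,-1]),1)
```

```text
12.33 [ 0.486  -0.3341  0.0544] [ 0.65   3.071 -0.007] F [-0.9  0.7 -1.1] w 0.0854 q [ 0.62  0.97 -0.16  1.59  0.24  0.59  1.49]
dist [ -2.    2.1 -42.4] turn [-0.004  0.003 -0.001] n 2
[-0.002, 0.002, -0.001, 1.4, 0.6, 21.2, 1.0]
[-0.002, 0.002, -0.001, 1.4, 0.6, 21.2, 1.0]
[-0.002, 0.002, -0.001, 1.4, 0.6, 21.2, 1.0]
```

>>> servo_tool([
  [[0,0,0,2,1,14,1],[0,0,0,0,0,14,1],[0,0,0,0,0,12,1],[0,0,0,0,0,0,1]],
])

```text
time_s: 12.67
tcp_pos: [0.486, -0.3343, 0.0164]
tool_rot: [0.651, 3.067, -0.01]
ft_force: [-0.9, -0.6, -0.4]
width: 0.0853
```

Run:
```python
from bd import *
s=st()
y=-.4155
plan([.484,-.332,.012],toolR([-np.sin(y),np.cos(y),0],[0,0,-1]),1)
```

```text
12.67 [ 0.486  -0.3343  0.0164] [ 0.651  3.067 -0.01 ] F [-0.9 -0.6 -0.4] w 0.0853 q [ 0.62  1.03 -0.14  1.61  0.25  0.51  1.47]
dist [-2.   2.3 -4.4] turn [-0.005  0.008 -0.003] n 1
[-0.005, 0.008, -0.003, 2.8, 1.3, 4.4, 1.0]
[-0.005, 0.008, -0.003, 2.8, 1.3, 4.4, 1.0]
[-0.005, 0.008, -0.003, 2.8, 1.3, 4.4, 1.0]
```

>>> servo_tool([
  [[-0.005,0.008,0,3,1,4,1],[0,0,0,0,0,0,1],[0,0,0,0,0,0,0.5],[0,0,0,0,0,0,0.5],[0,0,0,0,0,0,0],[0,0,0,0,0,0,0],[0,0,0,0,0,0,0],[0,0,0,0,0,0,0]],
], squeeze=80)

```text
time_s: 13.33
tcp_pos: [0.4843, -0.3328, 0.0147]
tool_rot: [0.652, 3.072, 0.0]
ft_force: [0.4, -0.6, -2.3]
width: 0.0624
```

>>> servo_tool([
  [[0,0,0,0,0,-25,0],[0,0,0,0,0,-30,0],[0,0,0,0,0,-30,0],[0,0,0,0,0,-30,0],[0,0,0,0,0,-30,0],[0,0,0,0,0,-30,0],[0,0,0,0,0,0,0],[0,0,0,0,0,0,0]],
])

```text
time_s: 14.0
tcp_pos: [0.4832, -0.3319, 0.1968]
tool_rot: [-0.651, -3.072, -0.002]
ft_force: [-0.5, -1.0, -2.2]
width: 0.0622
```

Run:
```python
from inhand import *
s=st();c=shot("w10")
wd=lambda p:(p[...,2]-p[...,0])>35
try: fit_plate(cv2.imread("pics/w10.png"),c,(s["tcp_pos"],Ro.from_rotvec(s["tool_rot"]).as_matrix()),.032,(130,0,390,170),0,-.02,wd)
except Exception as e: print(e)
```

```text
14.0 [ 0.4832 -0.3319  0.1968] [-6.510e-01 -3.072e+00 -2.000e-03] F [-0.5 -1.  -2.2] w 0.0622 q [ 0.65  0.77 -0.21  1.48  0.18  0.91  1.54]
hole,ul,ur [[259.4, 111.4], [181.0, 58.0], [339.0, 59.0]]
dx,dy,yaw,d [ 0.0005  0.0004  0.0061 -0.02  ] res [0.1, 3.0, 1.0, -1.6, -1.2, -1.5]
```

View pics/w10b.png

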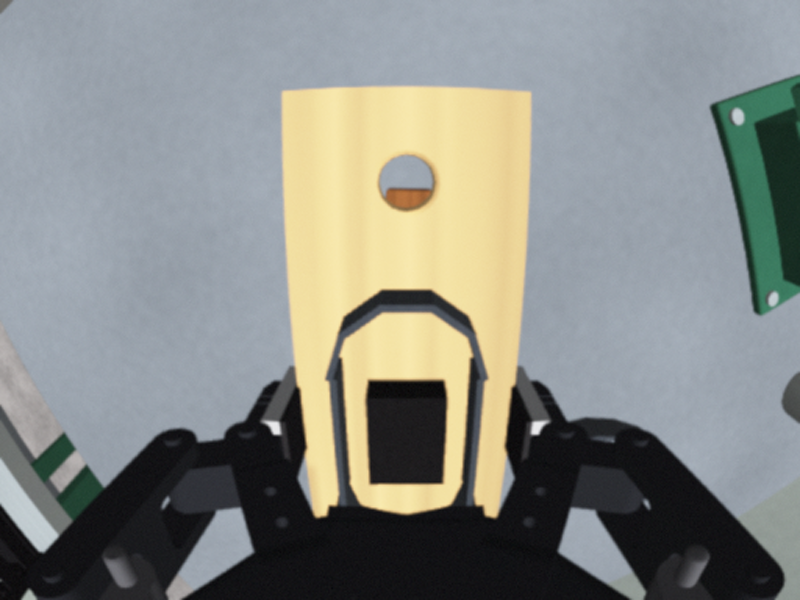

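The board is held. Its near hole is at (406,182), and the bearer showing through it biased the automatic fit, so I'll refit by hand.

Run:
```python
from h import *
import json
s=read_state();c=json.load(open("pics/w10.json"));p,R=s["tcp_pos"],Ro.from_rotvec(s["tool_rot"]).as_matrix()
obs=np.array([[259.8,116.4],[181,58.2],[339.3,58.8]])
def f(q):
    r=Ro.from_euler("z",q[2]).as_matrix();P=np.array([[.07,0,0],[.095,-.032,0],[.095,.032,0]])@r.T+[q[0],q[1],q[3]]
    return (fish(P@R.T+p,c)-obs).ravel()
q=least_squares(f,[0,0,0,-.02],x_scale=[.01,.01,.1,.01]);print(q.x.round(4),q.fun.round(1))
b=q.x[3]+.012;print("bottom",b)
open("h.py","a").write(f"BD=({q.x[0]:.4f},{q.x[1]:.4f},{q.x[2]:.4f},{b:.4f})\n")
from importlib import reload
import h;reload(h);h.goto(.1,h.BD,0)
```

```text
[-0.0001  0.0007  0.0031 -0.0218] [ 0.1  0.3  0.  -0.2 -0.2 -0.1]
bottom -0.009824225952339529
dist [ 75.1 422.7   6.3] turn [ 0.517 -0.11  -0.414] n 12
[0.043, -0.009, -0.034, 8.6, 34.7, -0.5, 0.0]
[0.043, -0.009, -0.034, 1.1, 34.4, -9.8, 0.0]
[0.043, -0.009, -0.034, -5.2, 31.2, -16.8, 0.0]
```

>>> servo_tool([
  [[0.043,-0.009,-0.034,8,34,-3,0],[0.043,-0.009,-0.034,7,35,-4,0],[0.043,-0.009,-0.034,6,35,-6,0],[0.043,-0.009,-0.034,5,35,-7,0],[0.043,-0.009,-0.034,4,35,-9,0],[0.043,-0.009,-0.034,3,35,-10,0],[0.043,-0.009,-0.034,1,34,-12,0],[0.043,-0.009,-0.034,0,34,-13,0],[0.043,-0.009,-0.034,-1,33,-14,0],[0.043,-0.009,-0.034,-2,33,-15,0],[0.043,-0.009,-0.034,-4,32,-16,0],[0.043,-0.009,-0.034,-5,31,-17,0],[0,0,0,0,0,0,0],[0,0,0,0,0,0,0]],
])

```text
time_s: 15.22
tcp_pos: [0.5535, 0.1105, 0.2022]
tool_rot: [0.034, -3.009, 0.846]
ft_force: [0.2, -0.8, -2.6]
width: 0.062
```

Run:
```python
from h import *
st();goto(.09,BD,0)
```

```text
15.22 [0.5535 0.1105 0.2022] [ 0.034 -3.009  0.846] F [ 0.2 -0.8 -2.6] w 0.062 q [-0.52  0.86  0.03  1.41  0.48  1.2   0.85]
dist [  5.1 -24.9  -7.7] turn [-0.024 -0.011  0.019] n 1
[-0.024, -0.011, 0.019, -4.8, -17.4, 19.5, 0.0]
[-0.024, -0.011, 0.019, -4.8, -17.4, 19.5, 0.0]
[-0.024, -0.011, 0.019, -4.8, -17.4, 19.5, 0.0]
```

>>> servo_tool([
  [[-0.024,-0.011,0.019,-5,-17,0,0],[0,0,0,0,0,0,0],[0,0,0,0,0,20,0],[0,0,0,0,0,20,0],[0,0,0,0,0,0,0],[0,0,0,0,0,0,0]],
])

```text
time_s: 15.72
tcp_pos: [0.5578, 0.0736, 0.1712]
tool_rot: [0.011, -3.03, 0.811]
ft_force: [0.6, -0.1, -2.0]
width: 0.062
```

Run:
```python
from h import *
st();goto(.055,BD,0)
```

```text
15.72 [0.5578 0.0736 0.1712] [ 0.011 -3.03   0.811] F [ 0.6 -0.1 -2. ] w 0.062 q [-0.46  0.88  0.04  1.49  0.51  1.07  0.83]
dist [ 0.8 -5.5 -7. ] turn [ 0.001 -0.004  0.003] n 1
[0.001, -0.004, 0.003, -0.8, -1.3, 8.8, 0.0]
[0.001, -0.004, 0.003, -0.8, -1.3, 8.8, 0.0]
[0.001, -0.004, 0.003, -0.8, -1.3, 8.8, 0.0]
```

Aligned. I'll go down to just above the tips and check through the hole numerically.

>>> servo_tool([
  [[0,-0.004,0.003,-1,-1,0,0],[0,0,0,0,0,10,0],[0,0,0,0,0,10,0],[0,0,0,0,0,0,0],[0,0,0,0,0,0,0]],
])

```text
time_s: 16.13
tcp_pos: [0.5594, 0.0622, 0.1541]
tool_rot: [-0.007, 3.034, -0.81]
ft_force: [0.1, -0.8, -2.5]
width: 0.0627
```

```bash
cat > look.py <<'E'
from h import *
def look(name):
    shot(name);im=cv2.imread(f"pics/{name}.png").astype(int)[80:160,215:305]
    m=((im[...,2]-im[...,0])<35).astype(np.uint8);n,l,S,ce=cv2.connectedComponentsWithStats(m)
    i=max([i for i in range(1,n) if S[i][0]>0 and S[i][1]>0 and S[i][0]+S[i][2]<90 and S[i][1]+S[i][3]<80],key=lambda i:S[i][4])
    x,y,w,h,a=S[i];print("hole bbox",S[i],"centre",x+w/2,y+h/2)
    print(im[y:y+h:2,x:x+w:2].min(2))
E
python3 - <<'E'
from look import *
st();goto(.037,BD,0);look("w11")
E
```

```text
16.13 [0.5594 0.0622 0.1541] [-0.007  3.034 -0.81 ] F [ 0.1 -0.8 -2.5] w 0.0627 q [-0.45  0.9   0.05  1.53  0.52  1.01  0.82]
dist [-0.7 -3.2 -5.5] turn [ 0.002  0.001 -0.002] n 1
[0.002, 0.001, -0.002, 0.8, -0.0, 6.3, 0.0]
[0.002, 0.001, -0.002, 0.8, -0.0, 6.3, 0.0]
[0.002, 0.001, -0.002, 0.8, -0.0, 6.3, 0.0]
hole bbox [ 28  20  35  34 925] centre 45.5 37.0
[[171 170 161 146 137 130 119 108 102  95  93  99 129 157 166 170 168 168]
 [170 155 141 128 122 127 129 124 109  97  90  83  77 104 137 162 167 169]
 [158 135 115 127 132 153 187 192 176 125  95  86  77  66 101 125 163 165]
 [141 118 115 127 147 192 201 198 200 177 102  87  80  69  70 147 149 167]
 [137 151 119 127 154 196 201 202 200 188 116  91  79  69  70 161 170 156]
 [154 195 125 127 148 192 195 198 200 180 108  91  81  68  73 178 206 140]
 [186 214 134 123 130 167 191 193 182 130 102  92  79  67  99 206 220 141]
 [204 227 168 117 119 122 132 131 117 101  95  90  72  70 137 219 221 152]
 [209 228 215 168 114 111 108 105 102  95  87  74  71 119 202 224 224 163]
 [200 228 227 218 177 124 105 100  92  87  80  87 139 201 221 224 222 139]
 [166 227 227 227 219 202 176 146 129 135 161 193 214 221 222 223 216 120]
 [120 220 226 228 226 218 220 216 214 219 226 228 223 223 224 224 196 118]
 [101 185 225 229 226 221 221 225 224 225 228 228 222 223 223 219 152 138]
 [125 101 210 229 226 221 222 225 224 224 228 228 224 221 220 173 109 160]
 [145 109 118 212 225 222 224 225 222 225 229 228 224 217 168 104 145 168]
 [163 144 109  92 188 213 219 224 221 224 228 225 211 152  99 139 164 166]
 [171 161 147 123  84 107 143 184 201 202 177 138 103 110 149 167 170 169]]
```

>>> servo_tool([
  [[0,0,0,2.6,-1.3,0,0],[0,0,0,0,0,3,0],[0,0,0,0,0,0,0]],
])

```text
time_s: 16.43
tcp_pos: [0.5566, 0.0599, 0.1524]
tool_rot: [-0.008, 3.033, -0.81]
ft_force: [-0.2, 0.2, -1.2]
width: 0.0622
```

Run:
```python
from look import *
st();goto(.037,BD,0);look("w12")
```

```text
16.43 [0.5566 0.0599 0.1524] [-0.008  3.033 -0.81 ] F [-0.2  0.2 -1.2] w 0.0622 q [-0.45  0.89  0.05  1.54  0.53  1.    0.81]
dist [ 2.  -0.8 -3.8] turn [ 0.002  0.002 -0.002] n 1
[0.002, 0.002, -0.002, -2.0, 1.2, 3.6, 0.0]
[0.002, 0.002, -0.002, -2.0, 1.2, 3.6, 0.0]
[0.002, 0.002, -0.002, -2.0, 1.2, 3.6, 0.0]
hole bbox [ 28  19  35  35 930] centre 45.5 36.5
[[173 172 170 157 151 159 166 166 178 147 127 132 159 166 168 170 171 169]
 [174 167 150 148 180 200 165 116  85  74  67  74 106 122 156 166 168 169]
 [164 148 158 214 205 151 100 101 101  94  85  77  67  79 113 148 165 168]
 [149 144 217 211 161 117 112 111 108 101  96  86  80  65  74 107 153 166]
 [138 197 225 176 119 120 122 118 112 106 100  92  83  75  65  86 116 161]
 [141 224 217 140 119 127 132 151 158 145 111  93  90  80  70  72 110 144]
 [178 229 209 123 121 133 169 195 200 197 177 107  89  82  71  66 126 127]
 [194 229 192 120 125 141 191 201 200 200 198 143  92  82  72  68 123 130]
 [209 230 205 122 127 141 189 197 199 201 198 148  95  83  73  72 145 143]
 [207 231 217 132 123 131 179 194 197 198 191 127  94  81  69  84 179 154]
 [182 229 227 161 118 122 136 167 177 172 137 101  90  81  73 122 201 128]
 [146 228 228 209 151 115 114 116 117 112 101  95  87  75 104 185 204 112]
 [103 211 228 226 213 156 115 107 104 100  95  88  86 121 187 219 174 127]
 [112 144 226 226 228 215 193 168 131 121 122 141 183 214 221 208 120 149]
 [138  91 179 224 229 225 218 216 215 209 212 226 227 223 211 129 121 165]
 [155 129  90 154 222 225 221 222 224 222 226 228 228 208 119 113 161 169]
 [170 150 132  88 118 184 205 214 222 218 216 207 166 106 118 161 169 166]
 [174 172 154 144 115  93  88 110 127 126 107  98 109 143 164 167 168 170]]
```

>>> servo_tool([
  [[0,0,0,0.2,-0.4,4,0],[0,0,0,0,0,5,0],[0,0,0,0,0,5,0],[0,0,0,0,0,0,0]],
])

```text
time_s: 16.82
tcp_pos: [0.5567, 0.0522, 0.1397]
tool_rot: [-0.008, 3.033, -0.809]
ft_force: [-0.7, -0.3, -2.3]
width: 0.0624
```

Run:
```python
from look import *
s=st();goto(.022,BD,0);look("w13");print(s["ft_torque"])
```

```text
16.82 [0.5567 0.0522 0.1397] [-0.008  3.033 -0.809] F [-0.7 -0.3 -2.3] w 0.0624 q [-0.44  0.91  0.06  1.56  0.54  0.96  0.8 ]
dist [ 2.  -0.6 -4.1] turn [ 0.002  0.003 -0.002] n 1
[0.002, 0.003, -0.002, -2.0, 1.5, 3.9, 0.0]
[0.002, 0.003, -0.002, -2.0, 1.5, 3.9, 0.0]
[0.002, 0.003, -0.002, -2.0, 1.5, 3.9, 0.0]
hole bbox [ 28  19  34  35 924] centre 45.0 36.5
[[173 172 170 158 152 158 166 167 173 134 123 133 158 166 170 170 172]
 [174 170 150 145 179 201 168 115  80  75  71  74 108 123 157 168 168]
 [167 150 160 214 206 149 104 100 103  99  92  83  74  79 109 148 164]
 [151 144 216 207 159 114 111 112 111 105 101  93  86  76  73 104 155]
 [137 199 220 175 121 120 122 117 116 108 103  96  91  83  70  80 113]
 [142 223 209 131 121 128 129 128 129 125 107  96  93  87  80  68  99]
 [180 227 192 118 124 132 139 175 192 193 175 115  95  89  80  70  86]
 [196 229 168 118 125 136 182 200 199 200 201 175 107  88  79  71  74]
 [213 229 162 122 128 140 191 202 204 201 202 195 121  92  83  74  74]
 [208 230 183 121 125 141 189 197 200 201 202 192 119  96  81  71  74]
 [185 230 205 123 126 132 169 195 195 199 201 173 107  94  85  69  92]
 [151 229 223 142 117 124 136 169 182 184 164 118  99  94  81  78 108]
 [104 210 228 202 133 112 119 119 121 119 104  98  94  85  83 116 126]
 [112 145 227 226 205 136 111 107 106 104  98  94  91  93 138 164 112]
 [137  92 178 226 229 210 187 150 127 108 105 121 141 189 201 122 124]
 [155 132  90 156 222 226 219 216 213 205 206 215 224 210 117 116 164]
 [171 152 137  90 116 172 207 216 221 220 217 203 163 105 119 162 171]
 [173 171 157 145 114  93  90 111 129 128 107  95 112 143 165 171 171]]
[0.74618502 0.0856836  0.02040448]
```

>>> servo_tool([
  [[0,0,0,0,0,5,0],[0,0,0,0,0,4,0],[0,0,0,0,0,0,0]],
])

```text
time_s: 17.12
tcp_pos: [0.5569, 0.0476, 0.1314]
tool_rot: [-0.008, 3.033, -0.808]
ft_force: [0.2, -0.1, -2.0]
width: 0.0621
```

>>> servo_tool([
  [[0,0,0,0,0,3,0],[0,0,0,0,0,0,0]],
])

```text
time_s: 17.28
tcp_pos: [0.5569, 0.0459, 0.1283]
tool_rot: [-0.008, 3.033, -0.808]
ft_force: [0.3, -0.5, -1.9]
width: 0.0623
```

Run:
```python
from h import *
s=st();goto(.010,BD,0);print("along seat F",seatR(YAW).T@s["ft_force"],s["ft_torque"])
```

```text
17.28 [0.5569 0.0459 0.1283] [-0.008  3.033 -0.808] F [ 0.3 -0.5 -1.9] w 0.0623 q [-0.43  0.92  0.06  1.58  0.55  0.93  0.79]
dist [ 1.8 -0.3 -3.1] turn [ 0.003  0.003 -0.002] n 1
[0.003, 0.003, -0.002, -1.8, 1.3, 2.9, 0.0]
[0.003, 0.003, -0.002, -1.8, 1.3, 2.9, 0.0]
[0.003, 0.003, -0.002, -1.8, 1.3, 2.9, 0.0]
along seat F [-0.51080919  0.3229955  -1.88545306] [ 0.74303506  0.02214899 -0.03802219]
```

Free so far, with 3 mm to go.

>>> servo_tool([
  [[0,0,0,0,0,3,0]],
])

```text
time_s: 17.37
tcp_pos: [0.5571, 0.0447, 0.1259]
tool_rot: [-0.008, 3.032, -0.808]
ft_force: [-0.5, -0.4, -1.2]
width: 0.0618
```

>>> servo_tool([
  [[0,0,0,0,0,2.5,0]],
])

```text
time_s: 17.45
tcp_pos: [0.5571, 0.0434, 0.1236]
tool_rot: [-0.008, 3.032, -0.807]
ft_force: [-10.2, 18.9, 44.9]
width: 0.0621
```

>>> servo_tool([
  [[0,0,0,0,0,2,0]],
])

```text
time_s: 17.53
tcp_pos: [0.5572, 0.0433, 0.1235]
tool_rot: [-0.008, 3.031, -0.806]
ft_force: [-22.4, 25.7, 73.7]
width: 0.0622
```

Run:
```python
from h import *
s=st();goto(.010,BD,0);print("along seat F",seatR(YAW).T@s["ft_force"],s["ft_torque"])
```

```text
17.53 [0.5572 0.0433 0.1235] [-0.008  3.031 -0.806] F [-22.4  25.7  73.7] w 0.0622 q [-0.43  0.93  0.06  1.58  0.56  0.91  0.79]
dist [1.5 2.3 1.8] turn [ 0.004  0.005 -0.002] n 1
[0.004, 0.005, -0.002, -1.5, 1.1, -2.6, 0.0]
[0.004, 0.005, -0.002, -1.5, 1.1, -2.6, 0.0]
[0.004, 0.005, -0.002, -1.5, 1.1, -2.6, 0.0]
along seat F [ 14.54130042 -22.34167088  76.73196134] [-1.70810998  4.07290033 -2.18909227]
```

Solid contact at or slightly below the expected height. I'll release, retract and look.

>>> servo_tool([
  [[0,0,0,0,0,-1,0],[0,0,0,0,0,0,1],[0,0,0,0,0,0,1],[0,0,0,0,0,0,1],[0,0,0,0,0,0,1],[0,0,0,0,0,-15,1],[0,0,0,0,0,-30,1],[0,0,0,0,0,-35,1],[0,0,0,0,0,-35,1],[0,0,0,0,0,-35,1],[0,0,0,0,0,-30,1],[0,0,0,0,0,0,1]],
])

```text
time_s: 18.53
tcp_pos: [0.5548, 0.1353, 0.2862]
tool_rot: [0.006, -3.035, 0.809]
ft_force: [0.5, 0.8, -0.3]
width: 0.0852
```

Run:
```python
from h import *
s=st();shot("w14");sd=camera("side")[:,:,::-1];cv2.imwrite("pics/s14.png",sd)
o=np.hstack([cv2.resize(cv2.imread("pics/w14.png")[0:300,100:400],(400,400),interpolation=cv2.INTER_CUBIC),cv2.resize(sd[150:270,160:280],(400,400),interpolation=cv2.INTER_CUBIC)]);cv2.imwrite("pics/m14.png",o)
```

```text
18.53 [0.5548 0.1353 0.2862] [ 0.006 -3.035  0.809] F [ 0.5  0.8 -0.3] w 0.0852 q [-0.54  0.78  0.02  1.26  0.44  1.4   0.91]
```

View pics/m14.png

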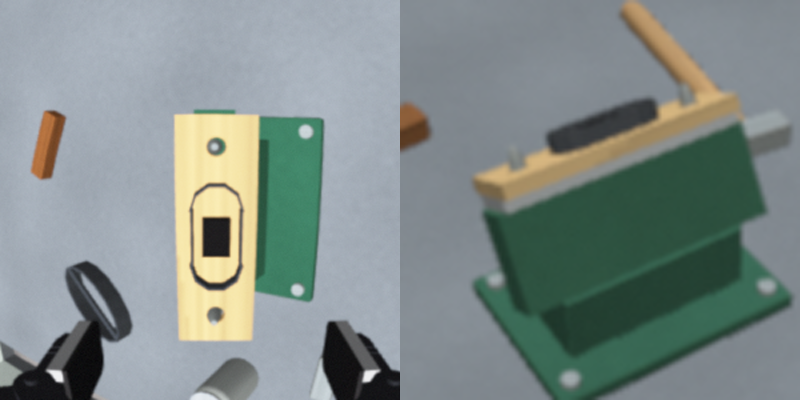

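The picture shows the board flat on the plate, blade up. Both pins come through its holes at (216,146) and (215,315), and no gap shows from the side. Handing in.

Run:
```python
from bench import *
print(close_job())
```

```text
the job is handed in; nothing more can be done
None
```

The packing plate went over both pins first and was pressed down on the seat at about 67 N. The die board followed, blade up, and was pressed onto the plate at about 77 N. I let go of both and backed off 15–18 cm along the pins. The job was handed in at about 18.6 s of the 69 s limit.

**Last checks:** The final wrist and side pictures show the board flat on the plate, the plate flat on the seat with no visible gap, and the pins through both board holes. The wrist force was near zero and the gripper was open and clear. The arm did not go near the oil can, hammer or oval die; I did not measure their positions again at the end.

**What disagreed:**
- **First grip on the plate:** the jaws closed about 16 mm too high and dragged the plate about 5 mm sideways on its bearer. I reopened, lowered and gripped again.
- **Fixed cameras against the wrist camera:** they placed the stand about 3 mm differently. I used the view of the near pin through each hole for the final alignment.
- **Height model for the board:** it made contact 2.6 mm lower than my hand-held estimate predicted. I put this down to an error in that estimate or a slight slip in the grip.

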